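# Change the die and stow the certificate-sealing desk

## Robot

A 7-joint arm with a two-finger parallel gripper is mounted at the origin on the work surface. World frame = base frame: x ahead of the robot, y to its left, z up, the work surface at z = 0. Lengths are in mm, angles in rad, forces in N, time in s.
With the tool pointing down it reaches from about 400 to 850 mm from the base axis. Payload 4.5 kg.
Tool frame: the origin (TCP) lies midway between the tips of the shut fingers; the grasp point (between the pads) lies 19 mm behind it; z points along the fingers, y is the line along which they close (so a half turn about z gives the same grasp; the last joint's range is limited). The gripper opens to 88 mm and grips with 3 to 60 N. Pads are 18 mm wide; open, the fingers measure 123 mm over their backs; the gripper's body (75 mm by 187 mm) begins 45 mm behind the grasp point.
Start: joints at [-1.257, 0.689, -0.195, 1.565, 0.157, 0.902, -0.215], TCP at [172.582, 600.724, 238.743] pointing down, gripper open.
Joint ranges: [-3.01, 3.01], [-0.46, 2.08], [-1.47, 1.51], [0.13, 2.56], [-1, 4.14], [0.04, 2.09], [-2.66, 2.66]. Speed limits (rad/s): [2.57, 2.57, 3.14, 3.14, 3.14, 3.14, 3.14].

## Interface

Orientations are given as a rotation vector (axis times angle).
In Python, from cell import r, cams, hand_in gives the robot as it stands. The module is installed in compiled form; this text tells all that it offers.
- The arm moves only by the shell command python3 -m pendant 'ROWS' [FORCE]. ROWS is JSON, a list of rows, each an object of numbers: "tx", "ty", "tz": the shift along the world's x, y, z in m; "wx", "wy", "wz": the turn, a rotation vector about the world's x, y, z in degrees; "grip": the finger opening in m, from 0 to 0.0881. In form: [{"tx": .., "ty": .., "tz": .., "wx": .., "wy": .., "wz": .., "grip": ..}, ...]. A call has 1 to 5 rows; each row is the pose to reach, as a shift and turn from the pose commanded when the call began; what a row does not reach only later rows make up. A row lasts 1/8 s, in which the tool goes at most 62.5 mm and 10.7 degrees, less where a joint would pass 70% of its speed; a pose out of reach is approached as far as the arm can. A call with a gripper value outside its range is refused whole. The fingers move at their own pace and stop on an object; FORCE is the grip in N (left out, the last holds). Time passes only in rows, so rows that repeat a pose let the fingers close. It gives the time, the measured TCP pose, the force, the opening and the grip force at its end, in the units of the state.
- r.state(): the state, without advancing time (a new reading comes with each control period).
- cams.snapshot(name): name is "scene" or "top" or "wrist"; returns the picture (400x640x3 uint8, blue, green, red); there is no depth.
- cams.camera_info(name): a dict with "K" (3x3 intrinsics, pixels), "R" (3x3) and "t" (3): a world point X has camera coordinates R X + t; the wrist camera has in their place "mount" (4x4, takes a point from camera to tool coordinates, whose origin is the TCP and whose axes are the flange's). Camera axes: x right, y down, z forward; pixel columns grow to the right and rows downward; lengths in mm; the calibration is good to about 2 mm. A picture is of the moment at which its call begins: read the wrist's pose just before it. camera_info takes no time and is no camera call.
- hand_in(): hands the job in; it is judged then, once.
The state is a dict: "time_s": time; "q": joint angles; "qd": joint speeds; "effort": joint torques, N m; "ee_pos": TCP position; "orientation": TCP orientation; "contact_force": force on the tool from outside, world axes, zero at the start; "torque": the same for the moment, N m; "finger_gap": finger opening in mm; "grasp_force": force on a finger pad.
Only numpy, scipy, OpenCV 4.12 (cv2) and the standard library are available. Lean on these libraries where they do the work, as an engineer would, in place of code of your own. Each camera call takes 0.05 s, during which the arm holds its last target. There are 200 camera calls.

## Task

Change the seal on the certificate press: first take the red-handled die out of the press bed and put it fully home in the pocket of the wooden storage tray, then turn the green-handled die to fit and seat it fully home in the press bed. Stow the supplies too, at any point in the job: every ink jar that is there upright in the grey caddy, one to a cell, and the clip basket hanging level by its wooden grip on the hook; leave the stapler, pen cup and mug as they are.

Things in the scene. Friction and masses are not known exactly. Their poses are not given: they have to be found in the camera images.
- die_red_grip (a point): red-handled die, 250 g. Brass L-shaped plate 12 mm thick: rectangle x -36..36, y -26..18 mm plus lug x 10..36, y 18..34 mm, in this frame. On it, at x = y = 0, a red handle bar 44 (x) x 16 (y) x 40 mm high; whole height 52. This point: handle centre, 32 mm above the underside; z up. Starts seated in the press bed.
- die_green_grip (a point): green-handled die, 250 g. Brass L-shaped plate 12 mm thick: rectangle x -36..36, y -26..18 mm plus lug x 10..36, y 18..34 mm, in this frame. On it, at x = y = 0, a green handle bar 44 (x) x 16 (y) x 40 mm high; whole height 52. This point: handle centre, 32 mm above the underside; z up. Starts flat on the desk, handle up.
- press_pocket (a point): Blue embossing press, fixed: bed 116 x 104 mm; on its +x side a column 182 mm high (lever to 235), its near face 134 mm from this point. L pocket: the die's outline plus 2.5 mm all round, 10 mm deep (a die fits one way only). This point: on the pocket floor, 30 mm above the table, below a seated die's handle centre; axes as the seated die's.
- tray_pocket (a point): Wooden storage tray 116 x 104 x 16 mm, fixed, empty at the start. L pocket: the die's outline plus 2.5 mm all round, 10 mm deep (a die fits one way only). This point: on the pocket floor, 6 mm above the table, below a seated die's handle centre; axes as the seated die's.
- cell1 (a point): grey six-cell caddy, fixed, 131 x 194 mm, walls 5 mm thick with tops 26 mm above the table; cells 58 x 58 mm at 63 mm pitch, 2 along its x and 3 along its y. cell 1: centre of its floor, 5 mm above the table; axes along the caddy's sides
- cell2 (a point): cell 2: centre of its floor, 5 mm above the table; axes along the caddy's sides
- cell3 (a point): cell 3: centre of its floor, 5 mm above the table; axes along the caddy's sides
- cell4 (a point): cell 4: centre of its floor, 5 mm above the table; axes along the caddy's sides
- cell5 (a point): cell 5: centre of its floor, 5 mm above the table; axes along the caddy's sides
- cell6 (a point): cell 6: centre of its floor, 5 mm above the table; axes along the caddy's sides
- jar1_mid (a point): ink jar (absent in some starts; 3 to 5 of the 5 are there): black body with a paper label, 46 mm wide and 30 mm high, white cap 30 mm wide and 30 mm high on top (whole height 60 mm), about 120 g, upright on the desk; this point: half-way up its axis, 30 mm above its underside; z towards the cap
- jar2_mid (a point): ink jar (absent in some starts; 3 to 5 of the 5 are there): black body with a paper label, 46 mm wide and 30 mm high, white cap 30 mm wide and 30 mm high on top (whole height 60 mm), about 120 g, upright on the desk; this point: half-way up its axis, 30 mm above its underside; z towards the cap
- jar3_mid (a point): ink jar (absent in some starts; 3 to 5 of the 5 are there): black body with a paper label, 46 mm wide and 30 mm high, white cap 30 mm wide and 30 mm high on top (whole height 60 mm), about 120 g, upright on the desk; this point: half-way up its axis, 30 mm above its underside; z towards the cap
- jar4_mid (a point): ink jar (absent in some starts; 3 to 5 of the 5 are there): black body with a paper label, 46 mm wide and 30 mm high, white cap 30 mm wide and 30 mm high on top (whole height 60 mm), about 120 g, upright on the desk; this point: half-way up its axis, 30 mm above its underside; z towards the cap
- jar5_mid (a point): ink jar (absent in some starts; 3 to 5 of the 5 are there): black body with a paper label, 46 mm wide and 30 mm high, white cap 30 mm wide and 30 mm high on top (whole height 60 mm), about 120 g, upright on the desk; this point: half-way up its axis, 30 mm above its underside; z towards the cap
- basket_grip (a point): orange clip basket, about 180 g: box 76 (x) x 90 (y) x 45 mm high; two wires rise at y = +-42 mm to a wooden grip bar 16 (x) x 94 (y) x 28 mm high; whole height 143. The opening between box rim and bar is 70 mm high, 78 wide. This point: centre of the bar, 129 mm above the underside; z up
- basket_eye (a point): basket: middle of the grip bar's underside, 115 mm above the basket's underside, where it rests on a hook; same axes
- hook_arm (a point): fixed hook stand: 8 mm round steel rod, up a post, then level as the hook's arm along this frame's -x. This point: on top of the arm, 219 mm above the table; post axis 70 mm away at +x, upturned end begins 30 mm away at -x. The basket's bar comes over the tip from the -x side and rests across the arm (along y)
- hook_tip (a point): hook: the upturned end's tip, 40 mm towards -x from the arm point and 20 mm higher (its rounded top 239 mm above the table); same axes
- stapler: bystander, not to be disturbed: red and black stapler 150 mm long (its y), 45 mm wide, 49 mm high; origin: centre of its underside
- pen_cup: bystander, not to be disturbed: black pen cup, 72 mm wide, 90 mm high, pens to 150 mm; origin: centre of its underside
- mug: bystander, not to be disturbed: white mug, 80 mm wide, 90 mm high; origin: centre of its underside
There are look-alikes about, which are no part of the job. Leave any pink look-alike of the part that bears jar4_mid alone. There is more than one size of the part that bears basket_grip; the job needs the larger.

How it is judged:
By the outcome, as a careful person would: the job done as asked, in the order asked, and still so for the second after the job is handed in, with the robot touching nothing.
Of jar1, jar2, jar3, jar4, jar5 only 3 to 5 are there at a start; the rules pass over those that are not, and their reading is None.
At some moment in a run one of jar1, jar2, jar3, jar4, jar5, die_green may be knocked a few centimetres aside while the robot is not near it.
It also fails if it takes over 210 s, if anything falls off the work surface, if the arm or the gripper's body presses on something with over 40 N, if the wrist force passes 120 N, or if a joint passes its speed limit or range.

## Working session

There is one attempt and no reset: what is moved stays moved. The work goes in short steps, Python scripts to look and compute and a shell command to move; the robot and the scene stay as the last step left them, time stands still between calls to the robot, and variables do not carry over. Pictures are saved under pics/ and viewed, at most 14 in all, crops included, and the job is handed in when it is done.

```bash
mkdir -p pics
cat > h.py <<'E'
import numpy as np, cv2
from scipy.spatial.transform import Rotation as Ro
from cell import r, cams
def cam(n, st=None):
    c=cams.camera_info(n); K=np.array(c["K"])
    if n!="wrist": return K,np.array(c["R"]),np.array(c["t"]).ravel()
    st=st or r.state(); M=np.array(c["mount"]); T=np.eye(4)
    T[:3,:3]=Ro.from_rotvec(st["orientation"]).as_matrix(); T[:3,3]=st["ee_pos"]
    W=np.linalg.inv(T@M); return K,W[:3,:3],W[:3,3]
def px2w(C,u,v,z):
    K,R,t=C; d=R.T@np.linalg.inv(K)@np.array([u,v,1.]); o=-R.T@t
    return o+d*(z-o[2])/d[2]
def w2px(C,X):
    K,R,t=C; p=K@(R@np.array(X,float)+t); return p[:2]/p[2]
E
python3 - <<'E'
from h import *
for n in("scene","top","wrist"):
    im=cams.snapshot(n); cv2.imwrite(f"pics/{n}0.png",im)
    K,R,t=cam(n); print(n,K.round(1).tolist(),(-R.T@t).round(0),R.round(2).tolist())
print(r.state())
E
```

```text
scene [[400.4, 0.0, 315.7], [0.0, 400.4, 201.0], [0.0, 0.0, 1.0]] [1120.  591.  810.] [[-0.75, 0.66, 0.01], [0.4, 0.46, -0.79], [-0.53, -0.59, -0.61]]
top [[514.5, 0.0, 321.3], [0.0, 514.5, 198.1], [0.0, 0.0, 1.0]] [ 377.  -54. 1777.] [[-0.03, -1.0, -0.0], [-1.0, 0.03, -0.09], [0.09, -0.0, -1.0]]
wrist [[287.4, 0.0, 325.3], [0.0, 287.4, 198.4], [0.0, 0.0, 1.0]] [100. 622. 385.] [[0.28, 0.96, -0.0], [0.92, -0.26, 0.3], [0.29, -0.08, -0.95]]
{'time_s': 0.15, 'q': array([-1.25720083,  0.68977025, -0.19451359,  1.56604347,  0.1572704 ,
        0.90250604, -0.21511431]), 'qd': array([ 2.00669079e-04, -2.80928632e-03,  8.36119074e-05, -2.90543389e-03,
        6.42614332e-04,  7.74402599e-04,  1.56641148e-03]), 'effort': array([-2.07158082e-03, -5.27860415e+01, -1.26858819e+00, -1.53584200e+01,
       -5.24789700e-02,  3.92422153e-03,  1.05591516e-04]), 'ee_pos': array([172.50798015, 600.24967034, 238.12350187]), 'orientation': array([-4.38032701e-01, -3.11080141e+00,  2.10252497e-03]), 'contact_force': array([ 0.66797134, -0.19601478, -0.47415006]), 'torque': array([-0.03122771,  0.02085021, -0.02740183]), 'grasp_force': 0.0, 'finger_gap': 87.72526378860726}
```

View pics/top0.png

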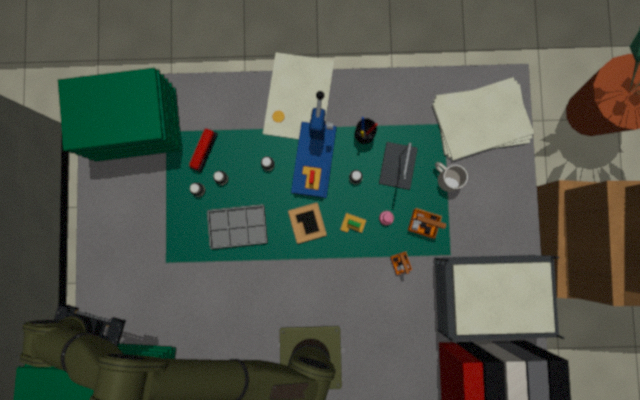

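View pics/scene0.png

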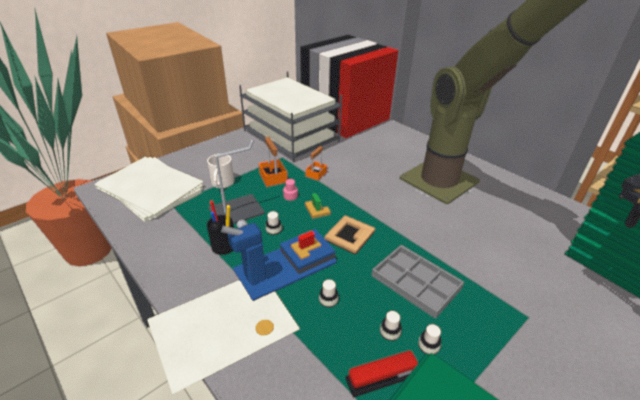

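The top view shows 4 white-capped jars (196,188), (219,177), (267,163) and (356,176). The pink look-alike at (387,218) is to be left alone. The larger basket is at (426,222) and the smaller at (400,264). The press is at (312,160), the tray at (307,222), the green die at (353,223), the hook at (405,165) and the caddy at (237,227). I'll enlarge the middle to confirm.

Run:
```python
import cv2,numpy as np
im=cv2.imread("pics/top0.png")
a=cv2.resize(im[115:285,285:455],None,fx=3.5,fy=3.5,interpolation=cv2.INTER_CUBIC)
b=cv2.resize(im[120:270,180:290],None,fx=1.8,fy=1.8,interpolation=cv2.INTER_CUBIC)
o=np.zeros((600,800,3),np.uint8);o[:595,:595]=a;o[:b.shape[0],597:597+b.shape[1]]=b
s=cv2.imread("pics/scene0.png")
c=cv2.resize(s[130:230,240:340],None,fx=2,fy=2,interpolation=cv2.INTER_CUBIC);o[300:500,597:797]=c
cv2.imwrite("pics/c1.png",o)
```

```text
(no output)
```

View pics/c1.png

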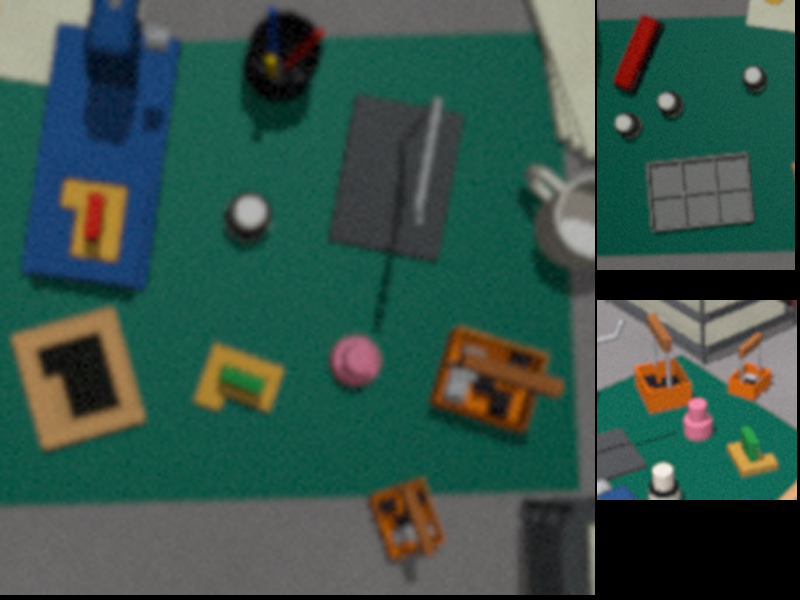

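Run:
```python
from h import *
C=cam("top")
f=lambda x,y:(285+x/3.5,115+y/3.5)
P={"redH":(*f(95,212),80),"greenH":(*f(243,380),50),"tray_c":(*f(79,378),16),"basket_bar_a":(*f(470,355),140),"basket_bar_b":(*f(563,385),140),
"bk_rim":(*f(490,380),45),"hook_post":(*f(437,100),219),"hook_end":(*f(419,222),230),"jarA":(196,188,60),"jarB":(219,177,60),"jarC":(*f(250,213),60),"jarD":(266.5,162,60),
"caddyTL":(207,209,26),"caddyTR":(265,205,26),"caddyBR":(268,244,26),"caddyBL":(210,249,26),"pink":(*f(357,357),60),"mug":(454,178,60),"cup":(*f(283,60),60),"colbot":(*f(110,140),30),"stand":(*f(397,178),5)}
for k,v in P.items(): 
    p=px2w(C,*v);print(k,p.round(0),np.hypot(*p[:2]).round(0))
S=cam("scene")
for k,uv,z in(("basket bar",(273,146),129),("hooktip",(183,158),230),("hook post",(250,143),215),("jarC",(273,215),60),("jarD",(328,283),60),("green",(317,200),52),("red",(306,238),82)):
    print(k,px2w(S,*uv,z).round(0))
```

```text
redH [609. -26.  80.] 610.0
greenH [ 447. -163.   50.] 476.0
tray_c [455.  -5.  16.] 455.0
basket_bar_a [ 460. -365.  140.] 587.0
basket_bar_b [ 430. -448.  140.] 621.0
bk_rim [ 440. -401.   45.] 596.0
hook_post [ 681. -331.  219.] 757.0
hook_end [ 572. -309.  230.] 650.0
jarA [581. 365.  60.] 686.0
jarB [616. 288.  60.] 680.0
jarC [ 607. -175.   60.] 631.0
jarD [662. 127.  60.] 674.0
caddyTL [512. 336.  26.] 612.0
caddyTR [520. 138.  26.] 538.0
caddyBR [387. 130.  26.] 408.0
caddyBL [375. 327.  26.] 498.0
pink [ 465. -272.   60.] 539.0
mug [ 590. -502.   60.] 775.0
cup [ 755. -212.   60.] 784.0
colbot [687. -42.  30.] 688.0
stand [ 645. -326.    5.] 723.0
basket bar [ 436. -392.  129.]
hooktip [ 764. -354.  230.]
hook post [ 564. -327.  215.]
jarC [ 608. -166.   60.]
jarD [663. 129.  60.]
green [ 456. -144.   52.]
red [615. -10.  82.]
```

```bash
A='{"tx":0.383,"ty":-0.616,"tz":0.02,"wz":8}'; true
python3 -m pendant '[{"tx":0.383,"ty":-0.616,"tz":0.02,"wz":8},{"tx":0.383,"ty":-0.616,"tz":0.02,"wz":8},{"tx":0.383,"ty":-0.616,"tz":0.02,"wz":8},{"tx":0.383,"ty":-0.616,"tz":0.02,"wz":8},{"tx":0.383,"ty":-0.616,"tz":0.02,"wz":8}]'
python3 -m pendant '[{"tx":0.20,"ty":-0.36},{"tx":0.20,"ty":-0.36},{"tx":0.20,"ty":-0.36},{"tx":0.20,"ty":-0.36},{"tx":0.20,"ty":-0.36}]'
```

```text
$[0]: bad value
$[0]: bad value
```

```bash
python3 -m pendant '[{"tx":0.383,"ty":-0.616,"tz":0.02,"wx":0,"wy":0,"wz":8,"grip":0.088},{"tx":0.383,"ty":-0.616,"tz":0.02,"wx":0,"wy":0,"wz":8,"grip":0.088},{"tx":0.383,"ty":-0.616,"tz":0.02,"wx":0,"wy":0,"wz":8,"grip":0.088},{"tx":0.383,"ty":-0.616,"tz":0.02,"wx":0,"wy":0,"wz":8,"grip":0.088},{"tx":0.383,"ty":-0.616,"tz":0.02,"wx":0,"wy":0,"wz":8,"grip":0.088}]' 20
```

```text
time_s: 0.78
ee_pos: [338.4, 333.6, 247.4]
orientation: [0.22, 3.134, 0.0]
contact_force: [0.4, 0.1, -0.1]
finger_gap: 87.9
grasp_force: 0.0
```

```bash
python3 -m pendant '[{"tx":0.18,"ty":-0.3,"tz":-0.01,"wx":0,"wy":0,"wz":0,"grip":0.088},{"tx":0.18,"ty":-0.3,"tz":-0.01,"wx":0,"wy":0,"wz":0,"grip":0.088},{"tx":0.18,"ty":-0.3,"tz":-0.01,"wx":0,"wy":0,"wz":0,"grip":0.088},{"tx":0.18,"ty":-0.3,"tz":-0.01,"wx":0,"wy":0,"wz":0,"grip":0.088},{"tx":0.18,"ty":-0.3,"tz":-0.01,"wx":0,"wy":0,"wz":0,"grip":0.088}]' 
python3 -m pendant '[{"tx":0.03,"ty":-0.02,"tz":-0.02,"wx":0,"wy":0,"wz":0,"grip":0.088},{"tx":0.03,"ty":-0.02,"tz":-0.02,"wx":0,"wy":0,"wz":0,"grip":0.088},{"tx":0.03,"ty":-0.02,"tz":-0.02,"wx":0,"wy":0,"wz":0,"grip":0.088}]'
python3 - <<'E'
from h import *
import pickle
st=r.state(); im=cams.snapshot("wrist"); cv2.imwrite("pics/w1.png",im); pickle.dump(st,open("w1.pkl","wb"))
print(st["ee_pos"],st["orientation"])
E
```

```text
time_s: 1.4
ee_pos: [499.1, 65.8, 238.4]
orientation: [0.22, 3.134, 0.001]
contact_force: [0.6, 0.8, 0.7]
finger_gap: 88.1
grasp_force: 0.0
time_s: 1.78
ee_pos: [527.4, 48.6, 218.4]
orientation: [-0.218, -3.133, -0.001]
contact_force: [-0.7, -0.3, 0.2]
finger_gap: 88.2
grasp_force: 0.0
[527.39836004  48.59524954 218.3589249 ] [-2.17995002e-01 -3.13277360e+00 -1.08550999e-03]
```

View pics/w1.png

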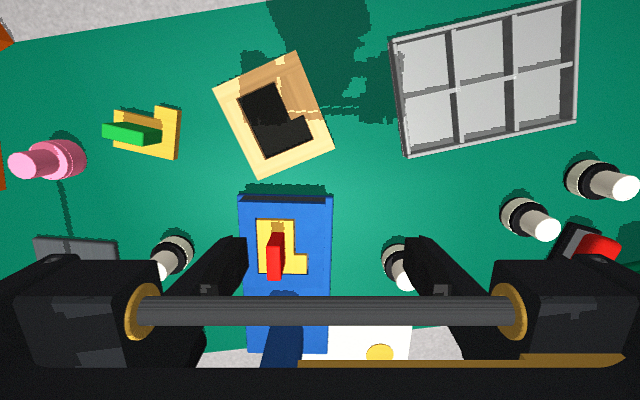

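The wrist view shows the tray pocket (275,120), the red die in the press (278,248), the green die (145,132) and the caddy (487,78). I'll enlarge it to read corners.

Run:
```python
import cv2,numpy as np
im=cv2.imread("pics/w1.png"); o=np.zeros((600,800,3),np.uint8)
def put(x0,y0,w,h,f,X,Y):
    o[Y:Y+h*f,X:X+w*f]=cv2.resize(im[y0:y0+h,x0:x0+w],None,fx=f,fy=f,interpolation=cv2.INTER_CUBIC)
put(210,45,130,140,3,0,0)      # tray
put(240,185,100,100,4,400,0)   # press
put(95,100,95,60,4,0,425-65+65-0 if False else 340+20+0) if False else put(95,100,95,60,3,0,420)
put(385,0,200,162,2,400,400) if False else put(385,0,199,100,2,400,400)
cv2.imwrite("pics/c2.png",o)
```

```text
(no output)
```

View pics/c2.png

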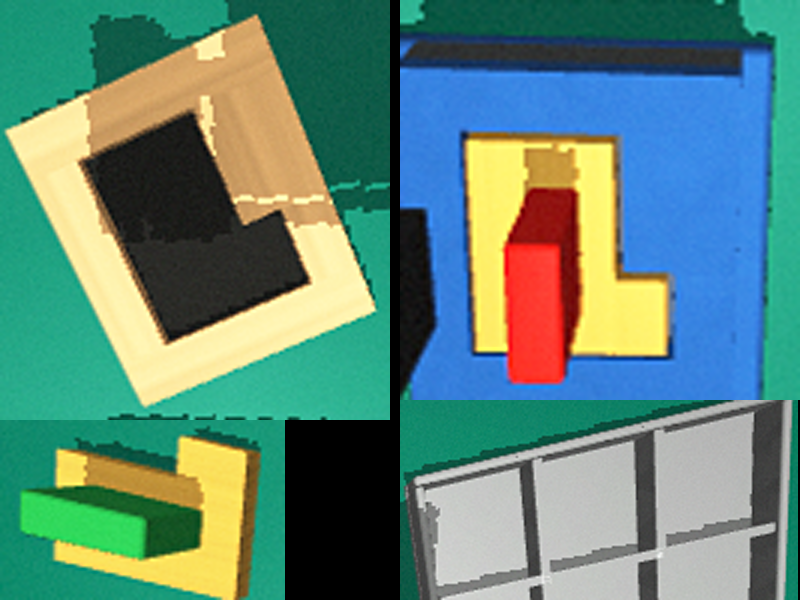

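```bash
cat >> h.py <<'E'
from scipy.optimize import least_squares
def fit(C,pts,guess):
    """pts: list of (u,v,x,y,z) with x,y in object frame, z world; returns x,y,yaw(deg),rms px"""
    P=np.array(pts,float)
    def res(p):
        c,s=np.cos(p[2]),np.sin(p[2])
        X=np.c_[p[0]+c*P[:,2]-s*P[:,3],p[1]+s*P[:,2]+c*P[:,3],P[:,4]]
        return (np.array([w2px(C,x) for x in X])-P[:,:2]).ravel()
    o=least_squares(res,[guess[0],guess[1],np.radians(guess[2])],x_scale=[1,1,.01])
    return o.x[0].round(1),o.x[1].round(1),np.degrees(o.x[2]).round(1),np.sqrt(np.mean(o.fun**2)).round(2),np.abs(o.fun).reshape(-1,2).max(1).round(1)
def crop(px,x0,y0,f,X,Y): return (x0+(px[0]-X+.5)/f-.5, y0+(px[1]-Y+.5)/f-.5)
PL=[(-36,-26),(-36,18),(10,18),(10,34),(36,34),(36,-26)]
PK=[(-38.5,-28.5),(-38.5,20.5),(7.5,20.5),(7.5,36.5),(38.5,36.5),(38.5,-28.5)]
HD=[(-22,-8),(-22,8),(22,8),(22,-8)]
E
python3 - <<'E'
from h import *
import pickle
C=cam("wrist",pickle.load(open("w1.pkl","rb")))
c=lambda L,a:[crop(p,*a) for p in L]
z=lambda px,o,h:[(*p,*q,h) for p,q in zip(px,o)]
a=(240,185,4,400,0)
red=z(c([(468,138),(615,138),(619,275),(668,278),(668,355),(475,354)],a),PL,42)
redh=z(c([(505,244),(561,242),(567,380),(511,382)],a),HD,82)
print("red",fit(C,red,(609,-26,-8)),fit(C,redh,(609,-26,-8)),fit(C,red+redh,(609,-26,-8)))
a=(210,45,3,0,0)
tr=z(c([(80,160),(195,108),(243,225),(281,209),(310,280),(166,343)],a),PK,16)
print("tray",fit(C,tr,(455,-5,15)))
a=(95,100,3,0,420)
g=z(c([(57,449),(180,436),(249,451),(236,598),(55,561)],a),[(-36,18),(10,34),(36,34),(36,-26),(-36,-26)],12)
gh=z(c([(20,533),(23,490),(146,517),(140,558)],a),HD,52)
print("green",fit(C,g,(447,-163,72)),fit(C,gh,(447,-163,72)),fit(C,g+gh,(447,-163,72)))
ca=z([(389,39),(404,157),(577,121),(580,-1)],[(-65.5,-97),(65.5,-97),(65.5,97),(-65.5,97)],26)
print("caddy",fit(C,ca,(448,233,2)))
E
```

```text
red (np.float64(606.2), np.float64(-19.7), np.float64(-9.0), np.float64(0.68), array([0.1, 0.8, 0.8, 0.2, 0.8, 1.3])) (np.float64(606.0), np.float64(-19.6), np.float64(-8.5), np.float64(0.4), array([0.7, 0.3, 0.7, 0.1])) (np.float64(606.1), np.float64(-19.7), np.float64(-8.9), np.float64(0.59), array([0.1, 0.7, 0.7, 0.1, 0.9, 1.3, 0.6, 0.4, 0.8, 0.1]))
tray (np.float64(456.1), np.float64(-3.4), np.float64(14.2), np.float64(0.53), array([0.8, 0.4, 0.3, 0.3, 1. , 0.5]))
green (np.float64(448.2), np.float64(-158.7), np.float64(69.0), np.float64(0.37), array([0.4, 0.2, 0.7, 0.6, 0.5])) (np.float64(448.3), np.float64(-158.6), np.float64(69.4), np.float64(0.84), array([0.3, 1.4, 0.2, 1.6])) (np.float64(448.2), np.float64(-158.6), np.float64(69.1), np.float64(0.63), array([0.4, 0.3, 0.6, 0.5, 0.6, 0.4, 1.4, 0.1, 1.5]))
caddy (np.float64(450.1), np.float64(238.6), np.float64(3.9), np.float64(2.59), array([1.2, 2.4, 3.8, 4.5]))
```

```bash
python3 -m pendant '[{"tx":0.0787,"ty":-0.0682,"tz":-0.03,"wx":0,"wy":0,"wz":-0.8,"grip":0.05},{"tx":0.0787,"ty":-0.0682,"tz":-0.03,"wx":0,"wy":0,"wz":-0.8,"grip":0.05},{"tx":0.0787,"ty":-0.0682,"tz":-0.08,"wx":0,"wy":0,"wz":-0.8,"grip":0.05},{"tx":0.0787,"ty":-0.0682,"tz":-0.12,"wx":0,"wy":0,"wz":-0.8,"grip":0.05},{"tx":0.0787,"ty":-0.0682,"tz":-0.12,"wx":0,"wy":0,"wz":-0.8,"grip":0.05}]' 
python3 -m pendant '[{"tx":0,"ty":0,"tz":-0.025,"wx":0,"wy":0,"wz":0,"grip":0.05},{"tx":0,"ty":0,"tz":-0.05,"wx":0,"wy":0,"wz":0,"grip":0.05},{"tx":0,"ty":0,"tz":-0.05,"wx":0,"wy":0,"wz":0,"grip":0.03},{"tx":0,"ty":0,"tz":-0.05,"wx":0,"wy":0,"wz":0,"grip":0.01},{"tx":0,"ty":0,"tz":-0.05,"wx":0,"wy":0,"wz":0,"grip":0.01}]' 15
```

```text
time_s: 2.45
ee_pos: [604.3, -19.0, 96.5]
orientation: [-0.237, -3.127, 0.0]
contact_force: [0.3, -0.1, 1.0]
finger_gap: 50.2
grasp_force: 0.0
time_s: 3.08
ee_pos: [608.0, -20.4, 50.2]
orientation: [0.241, 3.13, 0.001]
contact_force: [0.2, -0.1, -0.2]
finger_gap: 22.1
grasp_force: 0.0
```

```bash
python3 -m pendant '[{"tx":0,"ty":0,"tz":0,"wx":0,"wy":0,"wz":0,"grip":0.01},{"tx":0,"ty":0,"tz":0,"wx":0,"wy":0,"wz":0,"grip":0.01},{"tx":0,"ty":0,"tz":0,"wx":0,"wy":0,"wz":0,"grip":0.01},{"tx":0,"ty":0,"tz":0,"wx":0,"wy":0,"wz":0,"grip":0.01}]' 25
```

```text
time_s: 3.58
ee_pos: [607.7, -20.7, 49.7]
orientation: [0.242, 3.13, 0.0]
contact_force: [-1.6, 0.4, 7.1]
finger_gap: 15.5
grasp_force: 25.0
```

```bash
python3 -m pendant '[{"tx":0,"ty":0,"tz":0.03,"wx":0,"wy":0,"wz":0,"grip":0.01},{"tx":0,"ty":0,"tz":0.08,"wx":0,"wy":0,"wz":0,"grip":0.01},{"tx":-0.05,"ty":0.0053,"tz":0.09,"wx":0,"wy":0,"wz":10,"grip":0.01},{"tx":-0.1,"ty":0.0163,"tz":0.09,"wx":0,"wy":0,"wz":20,"grip":0.01},{"tx":-0.1,"ty":0.0163,"tz":0.09,"wx":0,"wy":0,"wz":23,"grip":0.01}]'
python3 -m pendant '[{"tx":-0.05,"ty":0,"tz":0,"wx":0,"wy":0,"wz":0,"grip":0.01},{"tx":-0.05,"ty":0,"tz":0,"wx":0,"wy":0,"wz":0,"grip":0.01},{"tx":-0.05,"ty":0,"tz":0,"wx":0,"wy":0,"wz":0,"grip":0.01}]'
python3 - <<'E'
from h import *
import pickle
st=r.state(); im=cams.snapshot("wrist"); pickle.dump((st,im),open("w2.pkl","wb"))
print(st["ee_pos"],st["orientation"],st["finger_gap"])
cv2.imwrite("pics/w2.png",cv2.resize(im[0:400,60:593],None,fx=1.5,fy=1.5,interpolation=cv2.INTER_CUBIC))
E
```

```text
time_s: 4.2
ee_pos: [500.8, -4.2, 138.3]
orientation: [0.395, -3.108, 0.0]
contact_force: [0.9, -0.4, -4.0]
finger_gap: 15.8
grasp_force: 25.0
time_s: 4.58
ee_pos: [458.4, -4.2, 138.6]
orientation: [-0.387, 3.116, 0.0]
contact_force: [1.0, -0.7, -3.0]
finger_gap: 15.9
grasp_force: 25.0
[458.39554825  -4.18940399 138.56983023] [-3.86726071e-01  3.11574816e+00  2.80462674e-04] 15.856404113036984
```

View pics/w2.png

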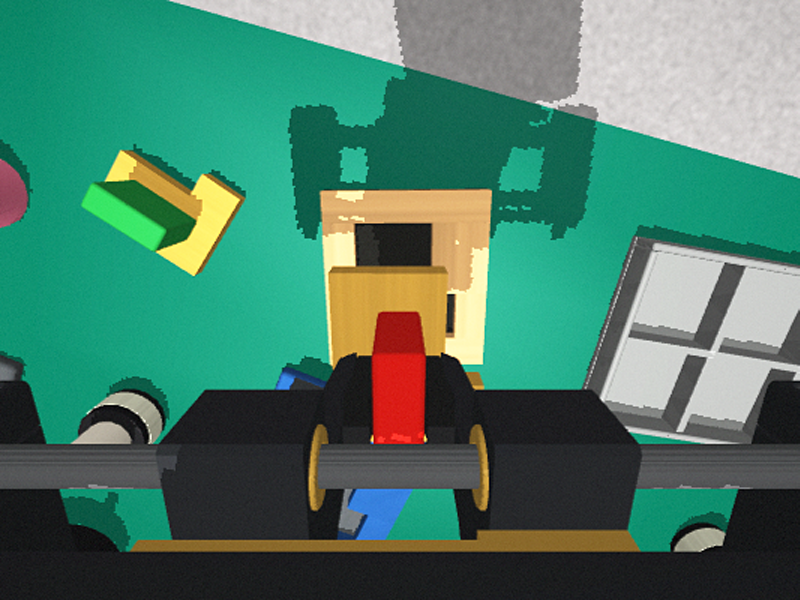

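Run:
```python
from h import *
import pickle
st,im=pickle.load(open("w2.pkl","rb")); C=cam("wrist",st); f=lambda p:(60+(p[0]+.5)/1.5-.5,(p[1]+.5)/1.5-.5)
z=lambda px,o,h:[(*f(p),*q,h) for p,q in zip(px,o)]
zt=st["ee_pos"][2]
die=z([(330,271),(446,269)],PL[:2],zt-7.7)+z([(379,313),(419,313),(425,355),(373,356)][:2],[(-22,-8),(-22,8)],zt+32.3)
print("die",fit(C,die,(457,-4,14)))
tr=z([(356,224),(431,224),(455,293)],[PK[0],PK[1],PK[3]],16)
print("tray",fit(C,tr,(457,-4,14)))
R=Ro.from_rotvec(st["orientation"]).as_matrix(); print("tool y yaw",np.degrees(np.arctan2(R[1,1],R[0,1])))
```

```text
die (np.float64(449.2), np.float64(-4.7), np.float64(17.7), np.float64(8.27), array([10. , 13.5, 11. ,  8.8]))
tray (np.float64(456.9), np.float64(-3.6), np.float64(14.4), np.float64(0.86), array([1.5, 1.1, 0.7]))
tool y yaw 104.15070801288839
```

Run:
```python
from h import *
import pickle
st,im=pickle.load(open("w2.pkl","rb")); C=cam("wrist",st); f=lambda p:(60+(p[0]+.5)/1.5-.5,(p[1]+.5)/1.5-.5)
z=lambda px,o,h:[(*f(p),*q,h) for p,q in zip(px,o)]
zt=st["ee_pos"][2]
die=z([(330,271),(446,269)],PL[:2],zt-7.7)+z([(379,313),(419,313)],HD[:2],zt-7.7)+z([(373,356),(425,356)],HD[:2],zt+32.3)
print("die",fit(C,die,(457,-4,14)))
```

```text
die (np.float64(457.7), np.float64(-4.1), np.float64(14.3), np.float64(1.6), array([2.2, 3.3, 1.9, 2. , 0.9, 1.1]))
```

```bash
python3 -m pendant '[{"tx":-0.001,"ty":0.0006,"tz":-0.05,"wx":0,"wy":0,"wz":0,"grip":0.01},{"tx":-0.001,"ty":0.0006,"tz":-0.095,"wx":0,"wy":0,"wz":0,"grip":0.01},{"tx":-0.001,"ty":0.0006,"tz":-0.1,"wx":0,"wy":0,"wz":0,"grip":0.01},{"tx":-0.001,"ty":0.0006,"tz":-0.1,"wx":0,"wy":0,"wz":0,"grip":0.01}]'
python3 -m pendant '[{"tx":0,"ty":0,"tz":-0.004,"wx":0,"wy":0,"wz":0,"grip":0.01},{"tx":0,"ty":0,"tz":-0.008,"wx":0,"wy":0,"wz":0,"grip":0.01},{"tx":0,"ty":0,"tz":-0.012,"wx":0,"wy":0,"wz":0,"grip":0.01},{"tx":0,"ty":0,"tz":-0.012,"wx":0,"wy":0,"wz":0,"grip":0.01}]'
```

```text
time_s: 5.12
ee_pos: [456.9, -3.6, 38.8]
orientation: [-0.387, 3.117, -0.0]
contact_force: [0.2, 0.2, -1.6]
finger_gap: 16.3
grasp_force: 25.0
time_s: 5.62
ee_pos: [455.9, -3.7, 26.4]
orientation: [0.388, -3.117, 0.0]
contact_force: [0.0, -0.2, -2.7]
finger_gap: 15.8
grasp_force: 25.0
```

```bash
python3 -m pendant '[{"tx":0,"ty":0,"tz":-0.001,"wx":0,"wy":0,"wz":0,"grip":0.01},{"tx":0,"ty":0,"tz":-0.001,"wx":0,"wy":0,"wz":0,"grip":0.04},{"tx":0,"ty":0,"tz":-0.001,"wx":0,"wy":0,"wz":0,"grip":0.045},{"tx":0,"ty":0,"tz":0.03,"wx":0,"wy":0,"wz":0,"grip":0.045},{"tx":0,"ty":0,"tz":0.09,"wx":0,"wy":0,"wz":0,"grip":0.045}]'
python3 -m pendant '[{"tx":-0.055,"ty":-0.1,"tz":0.06,"wx":0,"wy":0,"wz":0,"grip":0.05},{"tx":-0.055,"ty":-0.1,"tz":0.06,"wx":0,"wy":0,"wz":0,"grip":0.05},{"tx":-0.055,"ty":-0.1,"tz":0.06,"wx":0,"wy":0,"wz":0,"grip":0.05}]'
python3 - <<'E'
from h import *
import pickle
st=r.state(); im=cams.snapshot("wrist"); pickle.dump((st,im),open("w3.pkl","wb"))
print(st["ee_pos"],st["orientation"],st["finger_gap"])
cv2.imwrite("pics/w3.png",cv2.resize(im[0:400,60:593],None,fx=1.5,fy=1.5,interpolation=cv2.INTER_CUBIC))
E
```

```text
time_s: 6.25
ee_pos: [454.9, -3.7, 116.1]
orientation: [0.389, -3.113, 0.001]
contact_force: [1.0, -0.0, -0.5]
finger_gap: 45.2
grasp_force: 0.0
time_s: 6.62
ee_pos: [398.3, -108.8, 177.7]
orientation: [0.372, -3.119, 0.005]
contact_force: [0.1, 0.2, -0.0]
finger_gap: 49.7
grasp_force: 0.0
[ 398.31959352 -108.81364139  177.67802639] [ 0.37163252 -3.11857142  0.00484645] 49.709519981029096
```

View pics/w3.png

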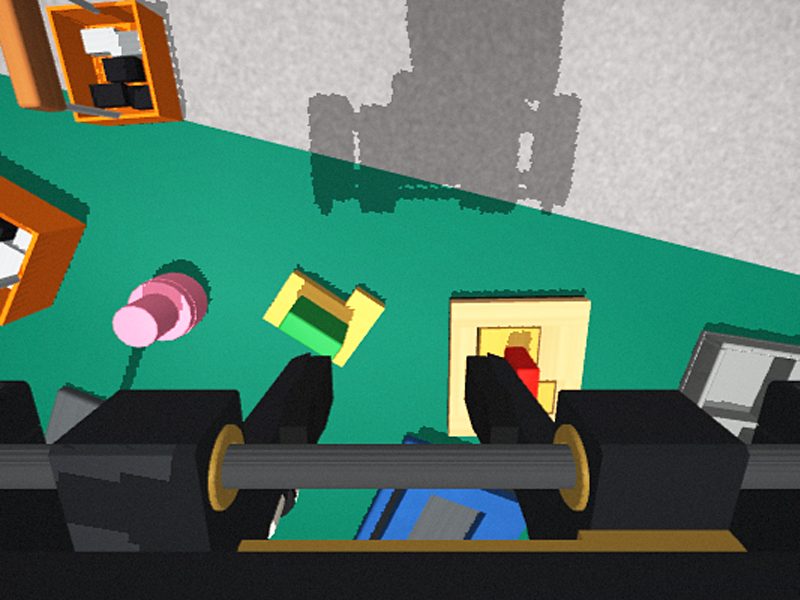

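Run:
```python
from h import *
import pickle
st,im=pickle.load(open("w3.pkl","rb")); C=cam("wrist",st); f=lambda p:(60+(p[0]+.5)/1.5-.5,(p[1]+.5)/1.5-.5)
z=lambda px,o,h:[(*f(p),*q,h) for p,q in zip(px,o)]
g=z([(297,270),(360,286),(384,304),(343,364),(264,317)],[(-36,18),(10,34),(36,34),(36,-26),(-36,-26)],12)
print(fit(C,g,(448,-158,69)))
t=z([(478,327),(540,327),(540,381),(557,381)],[PK[0],PK[1],PK[2],PK[3]],16); print(fit(C,t,(456,-4,14)))
R=Ro.from_rotvec(st["orientation"]).as_matrix(); print("tool y yaw",np.degrees(np.arctan2(R[1,1],R[0,1])))
```

```text
(np.float64(446.0), np.float64(-157.4), np.float64(68.8), np.float64(1.03), array([1.7, 1.4, 1.6, 0.7, 1.1]))
(np.float64(457.2), np.float64(-2.1), np.float64(15.1), np.float64(0.81), array([0.8, 1.2, 1.6, 0.5]))
tool y yaw 103.59161091136313
```

```bash
python3 -m pendant '[{"tx":0.0492,"ty":-0.0497,"tz":-0.02,"wx":0,"wy":0,"wz":55.4,"grip":0.05},{"tx":0.0492,"ty":-0.0497,"tz":-0.04,"wx":0,"wy":0,"wz":55.4,"grip":0.05},{"tx":0.0492,"ty":-0.0497,"tz":-0.06,"wx":0,"wy":0,"wz":55.4,"grip":0.05},{"tx":0.0492,"ty":-0.0497,"tz":-0.08,"wx":0,"wy":0,"wz":55.4,"grip":0.05},{"tx":0.0492,"ty":-0.0497,"tz":-0.08,"wx":0,"wy":0,"wz":55.4,"grip":0.05}]'
python3 -m pendant '[{"tx":0,"ty":0,"tz":0,"wx":0,"wy":0,"wz":1.9,"grip":0.05},{"tx":0,"ty":0,"tz":0,"wx":0,"wy":0,"wz":1.9,"grip":0.05}]'
python3 - <<'E'
from h import *
import pickle
st=r.state(); im=cams.snapshot("wrist"); pickle.dump((st,im),open("w4.pkl","wb"))
R=Ro.from_rotvec(st["orientation"]).as_matrix(); print(st["ee_pos"],"tool y yaw",np.degrees(np.arctan2(R[1,1],R[0,1])))
# green handle/plate visibility: count green-die yellow
C=cam("wrist",st); print([w2px(C,(447.5,-158.5,z)).round(0) for z in(12,52)])
h=cv2.cvtColor(im,cv2.COLOR_BGR2HSV); m=cv2.inRange(h,(50,150,100),(70,255,255)); ys,xs=np.nonzero(m)
print(len(xs),xs.min() if len(xs) else 0)
E
```

```text
time_s: 7.3
ee_pos: [450.2, -151.0, 94.5]
orientation: [1.766, -2.597, -0.005]
contact_force: [-0.1, 0.5, 0.3]
finger_gap: 50.5
grasp_force: 0.0
time_s: 7.55
ee_pos: [450.7, -152.4, 96.2]
orientation: [-1.795, 2.577, 0.001]
contact_force: [0.7, -0.4, 0.7]
finger_gap: 49.8
grasp_force: 0.0
[ 450.6604324  -152.38155476   96.23632949] tool y yaw 159.72378933780215
[array([328., 195.]), array([328., 212.])]
1413 316
```

```bash
python3 -m pendant '[{"tx":-0.0032,"ty":-0.0061,"tz":0,"wx":0,"wy":0,"wz":-0.7,"grip":0.05},{"tx":-0.0032,"ty":-0.0061,"tz":-0.03,"wx":0,"wy":0,"wz":-0.7,"grip":0.05},{"tx":-0.0032,"ty":-0.0061,"tz":-0.06,"wx":0,"wy":0,"wz":-0.7,"grip":0.05},{"tx":-0.0032,"ty":-0.0061,"tz":-0.076,"wx":0,"wy":0,"wz":-0.7,"grip":0.05},{"tx":-0.0032,"ty":-0.0061,"tz":-0.076,"wx":0,"wy":0,"wz":-0.7,"grip":0.05}]'
python3 -m pendant '[{"tx":0,"ty":0,"tz":0,"wx":0,"wy":0,"wz":0,"grip":0.03},{"tx":0,"ty":0,"tz":0,"wx":0,"wy":0,"wz":0,"grip":0.01},{"tx":0,"ty":0,"tz":0,"wx":0,"wy":0,"wz":0,"grip":0.01},{"tx":0,"ty":0,"tz":0,"wx":0,"wy":0,"wz":0,"grip":0.01},{"tx":0,"ty":0,"tz":0,"wx":0,"wy":0,"wz":0,"grip":0.01}]' 25
```

```text
time_s: 8.22
ee_pos: [446.3, -159.8, 19.8]
orientation: [1.779, -2.587, -0.001]
contact_force: [-0.3, 0.4, 0.4]
finger_gap: 49.8
grasp_force: 0.0
time_s: 8.85
ee_pos: [447.0, -159.7, 20.8]
orientation: [-1.781, 2.588, -0.001]
contact_force: [-1.3, -0.1, 5.0]
finger_gap: 15.7
grasp_force: 25.0
```

```bash
python3 -m pendant '[{"tx":0,"ty":0,"tz":0.06,"wx":0,"wy":0,"wz":-10,"grip":0.01},{"tx":0.03,"ty":0.03,"tz":0.12,"wx":0,"wy":0,"wz":-20,"grip":0.01},{"tx":0.07,"ty":0.06,"tz":0.13,"wx":0,"wy":0,"wz":-30,"grip":0.01},{"tx":0.1,"ty":0.09,"tz":0.13,"wx":0,"wy":0,"wz":-40,"grip":0.01},{"tx":0.13,"ty":0.12,"tz":0.13,"wx":0,"wy":0,"wz":-50,"grip":0.01}]'
python3 -m pendant '[{"tx":0.02,"ty":0.02,"tz":0,"wx":0,"wy":0,"wz":-27.8,"grip":0.01},{"tx":0.02,"ty":0.02,"tz":0,"wx":0,"wy":0,"wz":-27.8,"grip":0.01},{"tx":0.02,"ty":0.02,"tz":0,"wx":0,"wy":0,"wz":-27.8,"grip":0.01},{"tx":0.02,"ty":0.02,"tz":0,"wx":0,"wy":0,"wz":-27.8,"grip":0.01}]'
python3 - <<'E'
from h import *
import pickle
st=r.state(); im=cams.snapshot("wrist"); pickle.dump((st,im),open("w5.pkl","wb"))
R=Ro.from_rotvec(st["orientation"]).as_matrix(); print(st["ee_pos"],"tool y yaw",np.degrees(np.arctan2(R[1,1],R[0,1])))
cv2.imwrite("pics/w5.png",cv2.resize(im[100:300,220:486],None,fx=3,fy=3,interpolation=cv2.INTER_CUBIC))
E
```

```text
time_s: 9.48
ee_pos: [577.4, -38.8, 150.3]
orientation: [0.512, -3.099, -0.0]
contact_force: [-0.2, 0.6, -1.7]
finger_gap: 15.6
grasp_force: 25.0
time_s: 9.98
ee_pos: [596.2, -19.4, 149.8]
orientation: [-0.236, -3.131, 0.001]
contact_force: [0.0, 0.0, -3.1]
finger_gap: 15.5
grasp_force: 25.0
[596.23915045 -19.43373042 149.7979831 ] tool y yaw 81.3833488992768
```

View pics/w5.png

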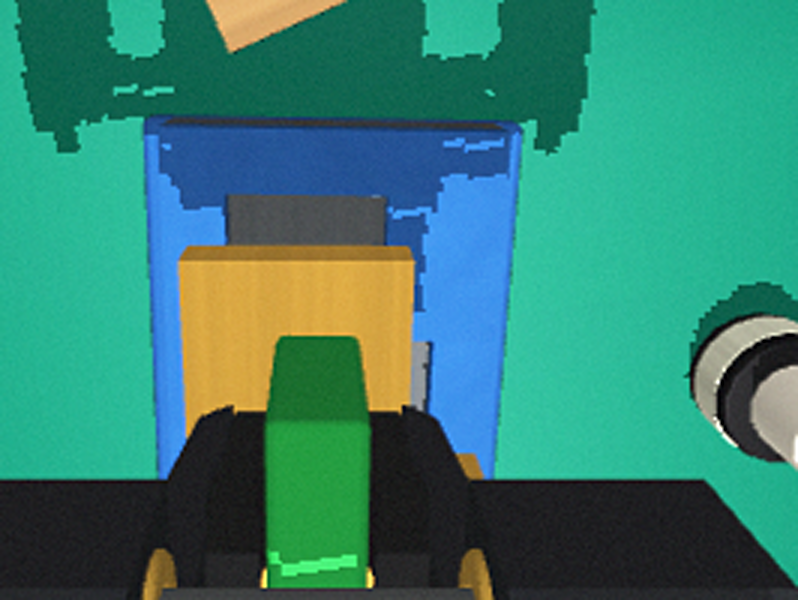

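Run:
```python
from h import *
import pickle
st,im=pickle.load(open("w5.pkl","rb")); C=cam("wrist",st); f=lambda p:(220+(p[0]+.5)/3-.5,100+(p[1]+.5)/3-.5)
z=lambda px,o,h:[(*f(p),*q,h) for p,q in zip(px,o)]
zt=st["ee_pos"][2]
die=z([(180,262),(413,261)],PL[:2],zt-8.8)+z([(277,338),(358,338)],HD[:2],zt-8.8)+z([(267,421),(368,421)],HD[:2],zt+31.2)+z([(184,247),(410,246)],PL[:2],zt-20.8)
print("die",fit(C,die,(597,-19,-9)))
print("pocket",fit(C,z([(228,195),(385,196),(431,343)],[PK[0],PK[1],PK[3]],40),(606,-19,-9)))
# pocket from w1-like corners with floor
```

```text
die (np.float64(598.5), np.float64(-19.2), np.float64(-8.5), np.float64(0.94), array([0.6, 0.4, 1.7, 1.7, 1.2, 1.3, 1.2, 0.9]))
pocket (np.float64(607.2), np.float64(-20.7), np.float64(-9.8), np.float64(0.62), array([1. , 0.9, 0.3]))
```

```bash
python3 -m pendant '[{"tx":0.0085,"ty":-0.0013,"tz":-0.03,"wx":0,"wy":0,"wz":-0.6,"grip":0.01},{"tx":0.0085,"ty":-0.0013,"tz":-0.07,"wx":0,"wy":0,"wz":-0.6,"grip":0.01},{"tx":0.0085,"ty":-0.0013,"tz":-0.086,"wx":0,"wy":0,"wz":-0.6,"grip":0.01},{"tx":0.0085,"ty":-0.0013,"tz":-0.086,"wx":0,"wy":0,"wz":-0.6,"grip":0.01}]'
python3 -m pendant '[{"tx":0,"ty":0,"tz":-0.004,"wx":0,"wy":0,"wz":0,"grip":0.01},{"tx":0,"ty":0,"tz":-0.008,"wx":0,"wy":0,"wz":0,"grip":0.01},{"tx":0,"ty":0,"tz":-0.012,"wx":0,"wy":0,"wz":0,"grip":0.01},{"tx":0,"ty":0,"tz":-0.012,"wx":0,"wy":0,"wz":0,"grip":0.01}]'
```

```text
time_s: 10.52
ee_pos: [604.6, -20.8, 63.6]
orientation: [-0.254, -3.129, -0.0]
contact_force: [0.8, -0.2, -2.9]
finger_gap: 15.6
grasp_force: 25.0
time_s: 11.02
ee_pos: [605.3, -20.9, 52.4]
orientation: [-0.255, -3.131, 0.0]
contact_force: [0.0, 0.2, -2.9]
finger_gap: 15.9
grasp_force: 25.0
```

```bash
python3 -m pendant '[{"tx":0,"ty":0,"tz":-0.0017,"wx":0,"wy":0,"wz":0,"grip":0.01},{"tx":0,"ty":0,"tz":-0.0017,"wx":0,"wy":0,"wz":0,"grip":0.04},{"tx":0,"ty":0,"tz":-0.0017,"wx":0,"wy":0,"wz":0,"grip":0.05},{"tx":0,"ty":0,"tz":0.04,"wx":0,"wy":0,"wz":0,"grip":0.05},{"tx":0,"ty":0,"tz":0.1,"wx":0,"wy":0,"wz":0,"grip":0.05}]'
python3 -m pendant '[{"tx":-0.04,"ty":0.05,"tz":0.05,"wx":0,"wy":0,"wz":8,"grip":0.07},{"tx":-0.085,"ty":0.1,"tz":0.1,"wx":0,"wy":0,"wz":8,"grip":0.07},{"tx":-0.085,"ty":0.16,"tz":0.1,"wx":0,"wy":0,"wz":8,"grip":0.07},{"tx":-0.085,"ty":0.16,"tz":0.1,"wx":0,"wy":0,"wz":8,"grip":0.07},{"tx":-0.085,"ty":0.16,"tz":0.1,"wx":0,"wy":0,"wz":8,"grip":0.07}]'
python3 - <<'E'
from h import *
import pickle
st=r.state(); im=cams.snapshot("wrist"); pickle.dump((st,im),open("w6.pkl","wb"))
print(st["ee_pos"],st["orientation"])
cv2.imwrite("pics/w6.png",cv2.resize(im,None,fx=1.25,fy=1.25,interpolation=cv2.INTER_CUBIC))
E
```

```text
time_s: 11.65
ee_pos: [604.3, -20.9, 152.3]
orientation: [-0.254, -3.128, 0.0]
contact_force: [1.4, 0.4, 0.4]
finger_gap: 49.9
grasp_force: 0.0
time_s: 12.28
ee_pos: [520.1, 142.0, 253.5]
orientation: [0.028, 3.14, 0.003]
contact_force: [-0.1, 0.6, -0.3]
finger_gap: 69.9
grasp_force: 0.0
[520.10802499 142.0162201  253.54742148] [2.8144370e-02 3.1395180e+00 2.9712213e-03]
```

View pics/w6.png

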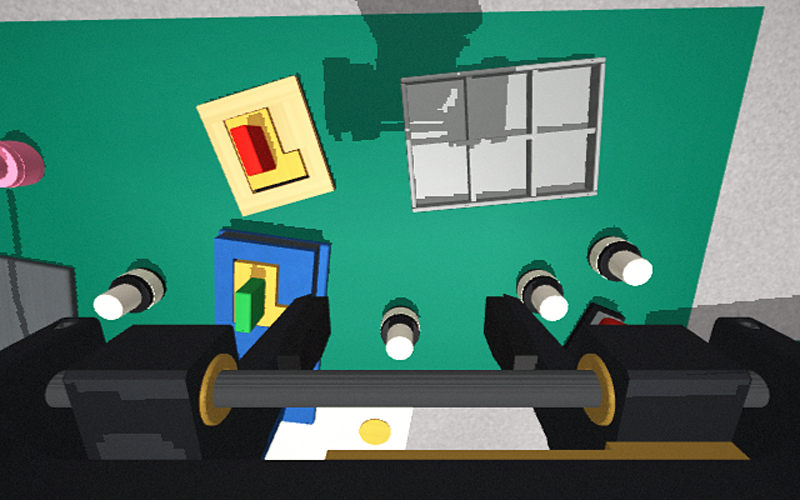

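Both dies are seated. The cap tops are at (108,307), (399,348), (553,307) and (636,271), and the caddy corners are (402,78), (605,58), (597,195) and (414,211).

Run:
```python
from h import *
import pickle
st,im=pickle.load(open("w6.pkl","rb")); C=cam("wrist",st); f=lambda p:((p[0]+.5)/1.25-.5,(p[1]+.5)/1.25-.5)
for n,p in(("C",(108,307)),("D",(399,348)),("B",(553,307)),("A",(636,271))): print(n,px2w(C,*f(p),60).round(1))
ca=[(*f(p),*q,26) for p,q in zip([(402,78),(414,211),(597,195),(605,58)],[(-65.5,-97),(65.5,-97),(65.5,97),(-65.5,97)])]
o=fit(C,ca,(448,233,2)); print(o)
c,s=np.cos(np.radians(o[2])),np.sin(np.radians(o[2]))
for X in(-31.5,31.5):
  for Y in(-63,0,63): print((X,Y),round(o[0]+c*X-s*Y,1),round(o[1]+s*X+c*Y,1))
R=Ro.from_rotvec(st["orientation"]).as_matrix(); print("tool y yaw",np.degrees(np.arctan2(R[1,1],R[0,1])))
```

```text
C [ 609.5 -170.8   60. ]
D [664.5 131.8  60. ]
B [618.3 294.3  60. ]
A [579.5 374.4  60. ]
(np.float64(449.7), np.float64(241.0), np.float64(4.2), np.float64(0.96), array([1. , 1.2, 0.7, 1.5]))
(-31.5, -63) 422.9 175.9
(-31.5, 0) 418.3 238.7
(-31.5, 63) 413.7 301.5
(31.5, -63) 485.7 180.5
(31.5, 0) 481.1 243.3
(31.5, 63) 476.5 306.1
tool y yaw 88.97287122476084
```

```bash
python3 -m pendant '[{"tx":0.05,"ty":-0.0102,"tz":0,"wx":0,"wy":0,"wz":0,"grip":0.055},{"tx":0.1,"ty":-0.0102,"tz":-0.03,"wx":0,"wy":0,"wz":0,"grip":0.055},{"tx":0.1444,"ty":-0.0102,"tz":-0.07,"wx":0,"wy":0,"wz":0,"grip":0.055},{"tx":0.1444,"ty":-0.0102,"tz":-0.13,"wx":0,"wy":0,"wz":0,"grip":0.055},{"tx":0.1444,"ty":-0.0102,"tz":-0.16,"wx":0,"wy":0,"wz":0,"grip":0.055}]'
python3 -m pendant '[{"tx":0,"ty":0,"tz":-0.03,"wx":0,"wy":0,"wz":0,"grip":0.055},{"tx":0,"ty":0,"tz":-0.0585,"wx":0,"wy":0,"wz":0,"grip":0.055},{"tx":0,"ty":0,"tz":-0.0585,"wx":0,"wy":0,"wz":0,"grip":0.04},{"tx":0,"ty":0,"tz":-0.0585,"wx":0,"wy":0,"wz":0,"grip":0.02},{"tx":0,"ty":0,"tz":-0.0585,"wx":0,"wy":0,"wz":0,"grip":0.02}]' 15
```

```text
time_s: 12.95
ee_pos: [663.3, 124.7, 87.5]
orientation: [-0.041, -3.135, 0.006]
contact_force: [-0.2, 0.2, 0.2]
finger_gap: 55.0
grasp_force: 0.0
time_s: 13.58
ee_pos: [664.9, 127.9, 34.0]
orientation: [-0.038, -3.141, 0.001]
contact_force: [0.8, 0.6, -1.2]
finger_gap: 29.3
grasp_force: 14.9
```

```bash
python3 -m pendant '[{"tx":0,"ty":0,"tz":0.05,"wx":0,"wy":0,"wz":0,"grip":0.02},{"tx":-0.04,"ty":0.01,"tz":0.075,"wx":0,"wy":0,"wz":0,"grip":0.02},{"tx":-0.09,"ty":0.03,"tz":0.075,"wx":0,"wy":0,"wz":0,"grip":0.02},{"tx":-0.14,"ty":0.045,"tz":0.075,"wx":0,"wy":0,"wz":0,"grip":0.02},{"tx":-0.179,"ty":0.0526,"tz":0.065,"wx":0,"wy":0,"wz":0,"grip":0.02}]'
python3 -m pendant '[{"tx":0,"ty":0,"tz":0,"wx":0,"wy":0,"wz":0,"grip":0.02},{"tx":0,"ty":0,"tz":0,"wx":0,"wy":0,"wz":0,"grip":0.02}]'
```

```text
time_s: 14.2
ee_pos: [484.2, 182.2, 99.8]
orientation: [0.035, 3.141, 0.002]
contact_force: [-0.1, 0.8, -1.8]
finger_gap: 29.7
grasp_force: 14.9
time_s: 14.45
ee_pos: [487.0, 181.2, 99.3]
orientation: [0.037, 3.14, -0.0]
contact_force: [1.2, 0.3, -1.4]
finger_gap: 29.3
grasp_force: 14.9
```

```bash
python3 -m pendant '[{"tx":-0.001,"ty":-0.0007,"tz":-0.03,"wx":0,"wy":0,"wz":0,"grip":0.02},{"tx":-0.001,"ty":-0.0007,"tz":-0.05,"wx":0,"wy":0,"wz":0,"grip":0.02},{"tx":-0.001,"ty":-0.0007,"tz":-0.059,"wx":0,"wy":0,"wz":0,"grip":0.02},{"tx":-0.001,"ty":-0.0007,"tz":-0.06,"wx":0,"wy":0,"wz":0,"grip":0.02}]'
python3 -m pendant '[{"tx":0,"ty":0,"tz":0,"wx":0,"wy":0,"wz":0,"grip":0.044},{"tx":0,"ty":0,"tz":0,"wx":0,"wy":0,"wz":0,"grip":0.044},{"tx":0,"ty":0,"tz":0.05,"wx":0,"wy":0,"wz":0,"grip":0.044},{"tx":0.03,"ty":0.03,"tz":0.1,"wx":0,"wy":0,"wz":0,"grip":0.05},{"tx":0.07,"ty":0.06,"tz":0.12,"wx":0,"wy":0,"wz":0,"grip":0.05}]'
python3 - <<'E'
from h import *
st=r.state(); print(st["ee_pos"])
C=cam("top"); im=cams.snapshot("top"); 
for n,p in(("C",(609.5,-170.8,60)),("B",(618.3,294.3,60)),("A",(579.5,374.4,60)),("g",(487,181,65))):
    u,v=w2px(C,p); k=im[int(v)-7:int(v)+8,int(u)-7:int(u)+8].min(2); ys,xs=np.nonzero(k>150)
    print(n,(u,v),px2w(C,u:=xs.mean()+int(u)-7,v:=ys.mean()+int(v)-7,p[2]).round(0) if len(xs) else None,len(xs))
E
```

```text
time_s: 14.95
ee_pos: [485.8, 180.7, 38.8]
orientation: [0.038, 3.141, 0.0]
contact_force: [-0.4, -0.0, -1.1]
finger_gap: 29.8
grasp_force: 14.9
time_s: 15.58
ee_pos: [555.8, 241.6, 162.7]
orientation: [0.036, 3.139, 0.003]
contact_force: [0.5, 1.3, -1.2]
finger_gap: 49.8
grasp_force: 0.0
[555.84395969 241.64689536 162.73221443]
C (np.float64(355.18156499518886), np.float64(175.03252143091603)) [ 610. -173.   60.] 44
B (np.float64(216.97387112376342), np.float64(176.30383750317617)) None 0
A (np.float64(193.24459894206052), np.float64(188.42308646985876)) None 0
g (np.float64(251.01315010691079), np.float64(214.21240697323094)) None 0
```

```bash
cat >> h.py <<'E'
def caps(z=60):
    st=r.state(); im=cams.snapshot("wrist"); C=cam("wrist",st)
    m=cv2.inRange(im,(235,235,235),(255,255,255)); n,l,s,c=cv2.connectedComponentsWithStats(m)
    print("tcp",np.array(st["ee_pos"]).round(1))
    for i in range(1,n):
        if 60<s[i,4]<3000: print(s[i].tolist(),px2w(C,*c[i],z).round(1))
    return im
E
python3 -c "
from h import *
cv2.imwrite('pics/w7.png',caps())"
```

```text
tcp [564.  248.7 165.8]
[248, 106, 9, 13, 85] [490.6 190.5  60. ]
[444, 193, 32, 29, 693] [580.3 375.7  60. ]
[358, 233, 24, 27, 281] [617.8 288.7  60. ]
[239, 333, 14, 27, 247] [739.5 159.2  60. ]
```

```bash
python3 -m pendant '[{"tx":0.0543,"ty":0.0453,"tz":-0.02,"wx":0,"wy":0,"wz":0,"grip":0.055},{"tx":0.0543,"ty":0.0453,"tz":-0.06,"wx":0,"wy":0,"wz":0,"grip":0.055},{"tx":0.0543,"ty":0.0453,"tz":-0.08,"wx":0,"wy":0,"wz":0,"grip":0.055},{"tx":0.0543,"ty":0.0453,"tz":-0.08,"wx":0,"wy":0,"wz":0,"grip":0.055}]'
python3 -c "
from h import *
cv2.imwrite('pics/w8.png',caps())"
```

```text
time_s: 16.18
ee_pos: [607.2, 284.4, 77.3]
orientation: [-0.036, -3.137, 0.005]
contact_force: [0.2, -0.2, 0.0]
finger_gap: 55.0
grasp_force: 0.0
tcp [607.2 284.4  77.3]
[77, 0, 61, 48, 2328] [486.4 178.1  60. ]
[146, 50, 43, 25, 67] [508.9 205.3  60. ]
[454, 168, 49, 47, 1735] [580.1 375.9  60. ]
[319, 233, 46, 41, 1460] [619.  294.7  60. ]
```

```bash
python3 -m pendant '[{"tx":0,"ty":0,"tz":0,"wx":0,"wy":0,"wz":0,"grip":0.055},{"tx":0,"ty":0,"tz":0,"wx":0,"wy":0,"wz":0,"grip":0.055}]'
```

```text
time_s: 16.48
ee_pos: [609.8, 286.3, 80.5]
orientation: [0.036, 3.139, 0.002]
contact_force: [-0.7, 0.5, -0.8]
finger_gap: 55.2
grasp_force: 0.0
```

```bash
python3 -m pendant '[{"tx":0.009,"ty":0.0084,"tz":0,"wx":0,"wy":0,"wz":0,"grip":0.055},{"tx":0.009,"ty":0.0084,"tz":-0.03,"wx":0,"wy":0,"wz":0,"grip":0.055},{"tx":0.009,"ty":0.0084,"tz":-0.0465,"wx":0,"wy":0,"wz":0,"grip":0.055},{"tx":0.009,"ty":0.0084,"tz":-0.0465,"wx":0,"wy":0,"wz":0,"grip":0.04},{"tx":0.009,"ty":0.0084,"tz":-0.0465,"wx":0,"wy":0,"wz":0,"grip":0.02}]'
python3 -m pendant '[{"tx":0,"ty":0,"tz":0,"wx":0,"wy":0,"wz":0,"grip":0.02},{"tx":0,"ty":0,"tz":0,"wx":0,"wy":0,"wz":0,"grip":0.02},{"tx":0,"ty":0,"tz":0.04,"wx":0,"wy":0,"wz":0,"grip":0.02},{"tx":-0.04,"ty":0,"tz":0.075,"wx":0,"wy":0,"wz":0,"grip":0.02},{"tx":-0.09,"ty":0.01,"tz":0.075,"wx":0,"wy":0,"wz":0,"grip":0.02}]' 15
python3 -m pendant '[{"tx":-0.052,"ty":0.001,"tz":-0.01,"wx":0,"wy":0,"wz":0,"grip":0.02},{"tx":-0.052,"ty":0.001,"tz":-0.01,"wx":0,"wy":0,"wz":0,"grip":0.02},{"tx":-0.052,"ty":0.001,"tz":-0.01,"wx":0,"wy":0,"wz":0,"grip":0.02}]'
```

```text
time_s: 17.1
ee_pos: [618.6, 294.8, 33.3]
orientation: [0.036, 3.14, 0.001]
contact_force: [0.1, -0.5, 0.2]
finger_gap: 36.9
grasp_force: 0.0
time_s: 17.73
ee_pos: [530.0, 304.8, 110.2]
orientation: [0.041, 3.136, 0.006]
contact_force: [-0.2, 0.4, -1.7]
finger_gap: 29.3
grasp_force: 15.0
time_s: 18.1
ee_pos: [477.0, 305.8, 97.7]
orientation: [0.036, 3.14, 0.001]
contact_force: [0.7, -0.1, -1.6]
finger_gap: 29.4
grasp_force: 15.0
```

```bash
python3 -m pendant '[{"tx":0,"ty":0,"tz":-0.03,"wx":0,"wy":0,"wz":0,"grip":0.02},{"tx":0,"ty":0,"tz":-0.05,"wx":0,"wy":0,"wz":0,"grip":0.02},{"tx":0,"ty":0,"tz":-0.058,"wx":0,"wy":0,"wz":0,"grip":0.02},{"tx":0,"ty":0,"tz":-0.0585,"wx":0,"wy":0,"wz":0,"grip":0.02}]'
python3 -m pendant '[{"tx":0,"ty":0,"tz":0,"wx":0,"wy":0,"wz":0,"grip":0.044},{"tx":0,"ty":0,"tz":0,"wx":0,"wy":0,"wz":0,"grip":0.044},{"tx":0,"ty":0,"tz":0.05,"wx":0,"wy":0,"wz":0,"grip":0.044},{"tx":0.04,"ty":0.03,"tz":0.08,"wx":0,"wy":0,"wz":0,"grip":0.055},{"tx":0.08,"ty":0.06,"tz":0.08,"wx":0,"wy":0,"wz":0,"grip":0.055}]'
python3 -m pendant '[{"tx":0.018,"ty":0.008,"tz":-0.02,"wx":0,"wy":0,"wz":0,"grip":0.055},{"tx":0.018,"ty":0.008,"tz":-0.03,"wx":0,"wy":0,"wz":0,"grip":0.055},{"tx":0.018,"ty":0.008,"tz":-0.03,"wx":0,"wy":0,"wz":0,"grip":0.055}]'
python3 -c "
from h import *
cv2.imwrite('pics/w9.png',caps())"
```

```text
time_s: 18.6
ee_pos: [477.3, 305.5, 38.9]
orientation: [0.038, 3.14, 0.001]
contact_force: [-0.3, 0.1, -2.6]
finger_gap: 29.5
grasp_force: 15.0
time_s: 19.23
ee_pos: [558.6, 367.4, 123.1]
orientation: [0.037, 3.137, 0.007]
contact_force: [0.5, 1.1, -0.5]
finger_gap: 54.8
grasp_force: 0.0
time_s: 19.6
ee_pos: [572.5, 372.5, 88.0]
orientation: [-0.035, -3.139, 0.003]
contact_force: [0.7, -0.7, 0.3]
finger_gap: 54.6
grasp_force: 0.0
tcp [572.5 372.5  88. ]
[173, 46, 53, 57, 2360] [476.5 303.9  60. ]
[0, 86, 7, 32, 151] [488.8 187.5  60. ]
[308, 220, 44, 40, 1332] [580.3 375.5  60. ]
```

```bash
python3 -m pendant '[{"tx":0.007,"ty":0.0025,"tz":0,"wx":0,"wy":0,"wz":0,"grip":0.055},{"tx":0.007,"ty":0.0025,"tz":-0.03,"wx":0,"wy":0,"wz":0,"grip":0.055},{"tx":0.007,"ty":0.0025,"tz":-0.0545,"wx":0,"wy":0,"wz":0,"grip":0.055},{"tx":0.007,"ty":0.0025,"tz":-0.0545,"wx":0,"wy":0,"wz":0,"grip":0.05}]'
python3 -m pendant '[{"tx":0,"ty":0,"tz":0,"wx":0,"wy":0,"wz":0,"grip":0.02},{"tx":0,"ty":0,"tz":0,"wx":0,"wy":0,"wz":0,"grip":0.02},{"tx":0,"ty":0,"tz":0,"wx":0,"wy":0,"wz":0,"grip":0.02},{"tx":0,"ty":0,"tz":0,"wx":0,"wy":0,"wz":0,"grip":0.02}]' 15
```

```text
time_s: 20.15
ee_pos: [579.7, 374.9, 32.3]
orientation: [-0.035, -3.138, 0.004]
contact_force: [-0.8, -0.5, 1.3]
finger_gap: 50.5
grasp_force: 0.0
time_s: 20.65
ee_pos: [581.8, 376.3, 35.5]
orientation: [0.036, 3.14, 0.001]
contact_force: [-0.4, -0.1, 6.2]
finger_gap: 29.5
grasp_force: 15.0
```

```bash
python3 -m pendant '[{"tx":0,"ty":0,"tz":0.055,"wx":0,"wy":0,"wz":0,"grip":0.02},{"tx":-0.02,"ty":-0.01,"tz":0.1,"wx":0,"wy":0,"wz":0,"grip":0.02},{"tx":-0.07,"ty":-0.03,"tz":0.1,"wx":0,"wy":0,"wz":0,"grip":0.02},{"tx":-0.12,"ty":-0.055,"tz":0.1,"wx":0,"wy":0,"wz":0,"grip":0.02},{"tx":-0.168,"ty":-0.0748,"tz":0.1,"wx":0,"wy":0,"wz":0,"grip":0.02}]'
python3 -m pendant '[{"tx":0,"ty":0,"tz":-0.03,"wx":0,"wy":0,"wz":0,"grip":0.02},{"tx":0,"ty":0,"tz":-0.05,"wx":0,"wy":0,"wz":0,"grip":0.02},{"tx":0,"ty":0,"tz":-0.05,"wx":0,"wy":0,"wz":0,"grip":0.02}]'
```

```text
time_s: 21.28
ee_pos: [411.3, 300.1, 134.6]
orientation: [-0.037, -3.141, -0.0]
contact_force: [0.3, -0.0, -2.0]
finger_gap: 29.4
grasp_force: 15.0
time_s: 21.65
ee_pos: [412.3, 300.8, 83.4]
orientation: [-0.035, -3.139, 0.003]
contact_force: [-0.9, -0.1, -1.8]
finger_gap: 29.4
grasp_force: 15.0
```

```bash
python3 -m pendant '[{"tx":0.0005,"ty":0.0005,"tz":-0.025,"wx":0,"wy":0,"wz":0,"grip":0.02},{"tx":0.0005,"ty":0.0005,"tz":-0.042,"wx":0,"wy":0,"wz":0,"grip":0.02},{"tx":0.0005,"ty":0.0005,"tz":-0.0445,"wx":0,"wy":0,"wz":0,"grip":0.02},{"tx":0.0005,"ty":0.0005,"tz":-0.0445,"wx":0,"wy":0,"wz":0,"grip":0.02}]'
python3 -m pendant '[{"tx":0,"ty":0,"tz":0,"wx":0,"wy":0,"wz":0,"grip":0.044},{"tx":0,"ty":0,"tz":0,"wx":0,"wy":0,"wz":0,"grip":0.044},{"tx":0,"ty":0,"tz":0.05,"wx":0,"wy":0,"wz":0,"grip":0.044},{"tx":0,"ty":0,"tz":0.11,"wx":0,"wy":0,"wz":0,"grip":0.055},{"tx":0.02,"ty":-0.05,"tz":0.14,"wx":0,"wy":0,"wz":0,"grip":0.055}]'
python3 -m pendant '[{"tx":0.15,"ty":-0.36,"tz":0.02,"wx":0,"wy":0,"wz":-10,"grip":0.055},{"tx":0.15,"ty":-0.36,"tz":0.02,"wx":0,"wy":0,"wz":-10,"grip":0.055},{"tx":0.15,"ty":-0.36,"tz":0.02,"wx":0,"wy":0,"wz":-10,"grip":0.055},{"tx":0.15,"ty":-0.36,"tz":0.02,"wx":0,"wy":0,"wz":-10,"grip":0.055},{"tx":0.15,"ty":-0.36,"tz":0.02,"wx":0,"wy":0,"wz":-10,"grip":0.055}]'
```

```text
time_s: 22.15
ee_pos: [414.0, 302.3, 40.8]
orientation: [0.036, 3.141, 0.002]
contact_force: [-0.5, -0.2, -0.7]
finger_gap: 29.3
grasp_force: 15.0
time_s: 22.78
ee_pos: [433.8, 256.8, 183.4]
orientation: [0.023, 3.137, 0.012]
contact_force: [1.2, 0.2, -0.3]
finger_gap: 54.8
grasp_force: 0.0
time_s: 23.4
ee_pos: [554.2, -38.4, 196.4]
orientation: [0.31, 3.126, 0.0]
contact_force: [1.3, 1.3, 0.3]
finger_gap: 55.1
grasp_force: 0.0
```

```bash
python3 -m pendant '[{"tx":0.01,"ty":-0.06,"tz":0,"wx":0,"wy":0,"wz":0,"grip":0.055},{"tx":0.02,"ty":-0.12,"tz":0,"wx":0,"wy":0,"wz":0,"grip":0.055},{"tx":0.02,"ty":-0.12,"tz":0,"wx":0,"wy":0,"wz":0,"grip":0.055},{"tx":0.02,"ty":-0.12,"tz":0,"wx":0,"wy":0,"wz":0,"grip":0.055},{"tx":0.02,"ty":-0.12,"tz":0,"wx":0,"wy":0,"wz":0,"grip":0.055}]'
python3 - <<'E'
from h import *
import pickle
im=caps(); st=r.state(); pickle.dump((st,im),open("w10.pkl","wb"))
R=Ro.from_rotvec(st["orientation"]).as_matrix(); print("tool y yaw",np.degrees(np.arctan2(R[1,1],R[0,1])))
cv2.imwrite("pics/w10.png",cv2.resize(im,None,fx=1.25,fy=1.25,interpolation=cv2.INTER_CUBIC))
E
```

```text
time_s: 24.02
ee_pos: [573.7, -153.9, 196.2]
orientation: [-0.304, -3.127, -0.002]
contact_force: [0.4, -0.7, 0.6]
finger_gap: 55.2
grasp_force: 0.0
tcp [ 573.7 -153.9  196.2]
[89, 82, 8, 20, 111] [ 442.7 -346.2   60. ]
[83, 101, 14, 6, 62] [ 452.2 -353.7   60. ]
[85, 113, 15, 18, 234] [ 467.7 -358.6   60. ]
[302, 209, 28, 26, 550] [ 609.  -170.8   60. ]
[0, 245, 27, 22, 103] [ 583.6 -502.9   60. ]
[83, 259, 17, 14, 105] [ 611.8 -425.5   60. ]
[541, 274, 26, 17, 231] [731.2  82.3  60. ]
[410, 340, 9, 20, 101] [802.6 -86.2  60. ]
tool y yaw 78.87564186694352
```

View pics/w10.png

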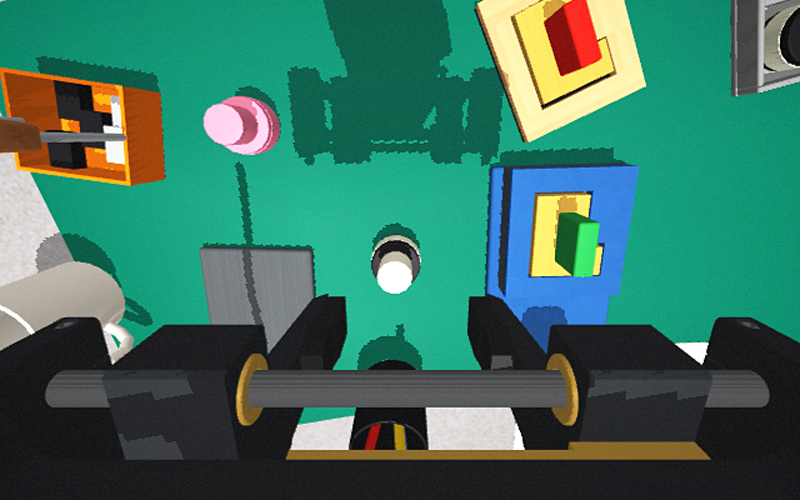

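```bash
python3 -m pendant '[{"tx":0.0353,"ty":-0.0169,"tz":-0.03,"wx":0,"wy":0,"wz":0,"grip":0.055},{"tx":0.0353,"ty":-0.0169,"tz":-0.07,"wx":0,"wy":0,"wz":0,"grip":0.055},{"tx":0.0353,"ty":-0.0169,"tz":-0.1,"wx":0,"wy":0,"wz":0,"grip":0.055},{"tx":0.0353,"ty":-0.0169,"tz":-0.12,"wx":0,"wy":0,"wz":0,"grip":0.055},{"tx":0.0353,"ty":-0.0169,"tz":-0.12,"wx":0,"wy":0,"wz":0,"grip":0.055}]'
python3 -m pendant '[{"tx":0,"ty":0,"tz":0,"wx":0,"wy":0,"wz":0,"grip":0.055}]'
```

```text
time_s: 24.7
ee_pos: [608.2, -172.2, 74.9]
orientation: [-0.307, -3.124, -0.001]
contact_force: [-0.5, 0.3, -0.2]
finger_gap: 54.9
grasp_force: 0.0
time_s: 24.82
ee_pos: [609.9, -172.9, 77.1]
orientation: [0.309, 3.124, 0.0]
contact_force: [0.2, -0.8, 0.0]
finger_gap: 55.1
grasp_force: 0.0
```

```bash
python3 -m pendant '[{"tx":-0.001,"ty":0.0015,"tz":-0.03,"wx":0,"wy":0,"wz":0,"grip":0.055},{"tx":-0.001,"ty":0.0015,"tz":-0.0425,"wx":0,"wy":0,"wz":0,"grip":0.055},{"tx":-0.001,"ty":0.0015,"tz":-0.0425,"wx":0,"wy":0,"wz":0,"grip":0.02},{"tx":-0.001,"ty":0.0015,"tz":-0.0425,"wx":0,"wy":0,"wz":0,"grip":0.02},{"tx":-0.001,"ty":0.0015,"tz":-0.0425,"wx":0,"wy":0,"wz":0,"grip":0.02}]' 15
python3 -m pendant '[{"tx":0,"ty":0,"tz":0,"wx":0,"wy":0,"wz":0,"grip":0.02},{"tx":0,"ty":0,"tz":0,"wx":0,"wy":0,"wz":0,"grip":0.02}]' 15
```

```text
time_s: 25.45
ee_pos: [608.7, -171.8, 34.4]
orientation: [0.31, 3.124, 0.0]
contact_force: [-0.1, 0.5, 1.3]
finger_gap: 29.7
grasp_force: 15.0
time_s: 25.7
ee_pos: [608.8, -171.7, 34.4]
orientation: [0.309, 3.125, -0.0]
contact_force: [0.2, -0.1, 5.9]
finger_gap: 29.5
grasp_force: 15.0
```

```bash
python3 -m pendant '[{"tx":0,"ty":0,"tz":0.06,"wx":0,"wy":0,"wz":0,"grip":0.02},{"tx":0,"ty":0,"tz":0.12,"wx":0,"wy":0,"wz":0,"grip":0.02},{"tx":-0.023,"ty":0.043,"tz":0.13,"wx":0,"wy":0,"wz":0,"grip":0.02},{"tx":-0.046,"ty":0.086,"tz":0.13,"wx":0,"wy":0,"wz":0,"grip":0.02},{"tx":-0.069,"ty":0.129,"tz":0.13,"wx":0,"wy":0,"wz":0,"grip":0.02}]'
python3 -m pendant '[{"tx":-0.0235,"ty":0.0437,"tz":0,"wx":0,"wy":0,"wz":2,"grip":0.02},{"tx":-0.047,"ty":0.0874,"tz":0,"wx":0,"wy":0,"wz":4,"grip":0.02},{"tx":-0.07,"ty":0.131,"tz":0,"wx":0,"wy":0,"wz":6,"grip":0.02},{"tx":-0.0935,"ty":0.175,"tz":0,"wx":0,"wy":0,"wz":8,"grip":0.02},{"tx":-0.1169,"ty":0.2186,"tz":-0.02,"wx":0,"wy":0,"wz":10,"grip":0.02}]'
python3 -m pendant '[{"tx":0,"ty":0,"tz":-0.04,"wx":0,"wy":0,"wz":0,"grip":0.02},{"tx":0,"ty":0,"tz":-0.06,"wx":0,"wy":0,"wz":0,"grip":0.02},{"tx":0,"ty":0,"tz":-0.06,"wx":0,"wy":0,"wz":0,"grip":0.02}]'
```

```text
time_s: 26.32
ee_pos: [537.9, -41.6, 163.6]
orientation: [0.311, 3.126, 0.001]
contact_force: [1.2, 0.6, -1.2]
finger_gap: 29.4
grasp_force: 15.0
time_s: 26.95
ee_pos: [422.1, 177.6, 144.0]
orientation: [0.035, 3.139, 0.003]
contact_force: [0.6, 0.7, -1.0]
finger_gap: 29.2
grasp_force: 15.0
time_s: 27.32
ee_pos: [421.1, 175.6, 82.4]
orientation: [-0.035, -3.139, 0.003]
contact_force: [0.1, 0.4, -1.3]
finger_gap: 29.8
grasp_force: 15.0
```

```bash
python3 -m pendant '[{"tx":0.0007,"ty":0,"tz":-0.025,"wx":0,"wy":0,"wz":0,"grip":0.02},{"tx":0.0007,"ty":0,"tz":-0.042,"wx":0,"wy":0,"wz":0,"grip":0.02},{"tx":0.0007,"ty":0,"tz":-0.0445,"wx":0,"wy":0,"wz":0,"grip":0.02},{"tx":0.0007,"ty":0,"tz":-0.0445,"wx":0,"wy":0,"wz":0,"grip":0.02}]'
python3 -m pendant '[{"tx":0,"ty":0,"tz":0,"wx":0,"wy":0,"wz":0,"grip":0.044},{"tx":0,"ty":0,"tz":0,"wx":0,"wy":0,"wz":0,"grip":0.044},{"tx":0,"ty":0,"tz":0.05,"wx":0,"wy":0,"wz":0,"grip":0.044},{"tx":0,"ty":0,"tz":0.11,"wx":0,"wy":0,"wz":0,"grip":0.055},{"tx":0.02,"ty":-0.05,"tz":0.16,"wx":0,"wy":0,"wz":0,"grip":0.055}]'
python3 -m pendant '[{"tx":0.04,"ty":-0.35,"tz":0.1,"wx":0,"wy":0,"wz":-15,"grip":0.055},{"tx":0.04,"ty":-0.35,"tz":0.1,"wx":0,"wy":0,"wz":-15,"grip":0.055},{"tx":0.04,"ty":-0.35,"tz":0.1,"wx":0,"wy":0,"wz":-15,"grip":0.055},{"tx":0.04,"ty":-0.35,"tz":0.1,"wx":0,"wy":0,"wz":-15,"grip":0.055},{"tx":0.04,"ty":-0.35,"tz":0.1,"wx":0,"wy":0,"wz":-15,"grip":0.055}]'
```

```text
time_s: 27.82
ee_pos: [423.2, 176.0, 39.8]
orientation: [0.037, 3.141, 0.001]
contact_force: [0.5, -0.8, -1.3]
finger_gap: 29.5
grasp_force: 15.0
time_s: 28.45
ee_pos: [440.0, 136.5, 194.3]
orientation: [0.025, 3.139, 0.006]
contact_force: [1.0, -1.0, -0.3]
finger_gap: 54.7
grasp_force: 0.0
time_s: 29.08
ee_pos: [473.5, -167.4, 277.7]
orientation: [0.446, 3.109, 0.0]
contact_force: [0.6, 1.3, -0.3]
finger_gap: 55.1
grasp_force: 0.0
```

```bash
python3 -m pendant '[{"tx":-0.005,"ty":-0.155,"tz":0.03,"wx":0,"wy":0,"wz":0,"grip":0.055},{"tx":-0.005,"ty":-0.155,"tz":0.03,"wx":0,"wy":0,"wz":0,"grip":0.055},{"tx":-0.005,"ty":-0.155,"tz":0.03,"wx":0,"wy":0,"wz":0,"grip":0.055},{"tx":-0.005,"ty":-0.155,"tz":0.03,"wx":0,"wy":0,"wz":0,"grip":0.055}]'
python3 -m pendant '[{"tx":0,"ty":0,"tz":0,"wx":0,"wy":0,"wz":0,"grip":0.055},{"tx":0,"ty":0,"tz":0,"wx":0,"wy":0,"wz":0,"grip":0.055}]'
python3 - <<'E'
from h import *
import pickle
st=r.state(); im=cams.snapshot("wrist"); pickle.dump((st,im),open("w11.pkl","wb"))
R=Ro.from_rotvec(st["orientation"]).as_matrix(); print("tool y yaw",np.degrees(np.arctan2(R[1,1],R[0,1])))
cv2.imwrite("pics/w11.png",cv2.resize(im,None,fx=1.25,fy=1.25,interpolation=cv2.INTER_CUBIC))
E
```

```text
time_s: 29.58
ee_pos: [467.6, -323.8, 306.9]
orientation: [0.456, 3.108, -0.002]
contact_force: [-0.4, 0.3, -0.2]
finger_gap: 54.8
grasp_force: 0.0
time_s: 29.82
ee_pos: [469.1, -318.5, 306.8]
orientation: [-0.441, -3.11, -0.001]
contact_force: [0.7, -1.2, 0.3]
finger_gap: 54.8
grasp_force: 0.0
tool y yaw 73.84877781315302
```

View pics/w11.png

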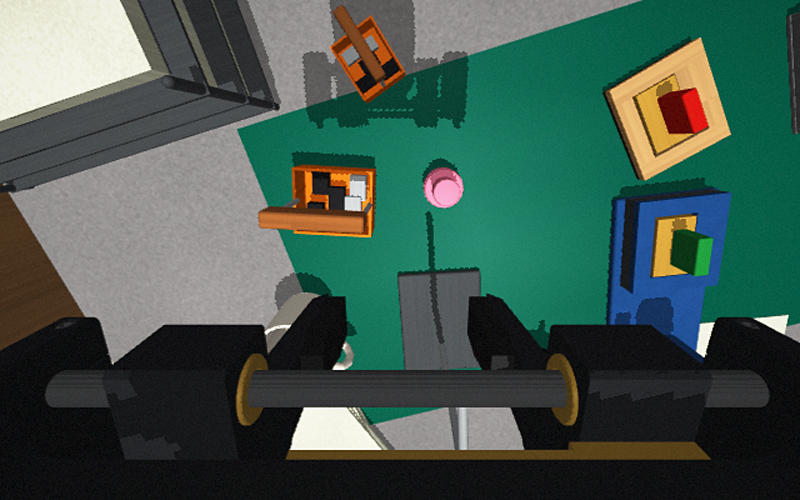

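```bash
python3 -m pendant '[{"tx":0.05,"ty":-0.01,"tz":0.04,"wx":0,"wy":0,"wz":0,"grip":0.055},{"tx":0.1,"ty":-0.02,"tz":0.04,"wx":0,"wy":0,"wz":0,"grip":0.055},{"tx":0.13,"ty":-0.02,"tz":0.04,"wx":0,"wy":0,"wz":0,"grip":0.055},{"tx":0.13,"ty":-0.02,"tz":0.04,"wx":0,"wy":0,"wz":0,"grip":0.055}]'
python3 -m pendant '[{"tx":0,"ty":0,"tz":0,"wx":0,"wy":0,"wz":0,"grip":0.055},{"tx":0,"ty":0,"tz":0,"wx":0,"wy":0,"wz":0,"grip":0.055}]'
python3 - <<'E'
from h import *
import pickle
st=r.state(); im=cams.snapshot("wrist"); pickle.dump((st,im),open("w12.pkl","wb"))
C=cam("wrist",st); print(st["ee_pos"],w2px(C,(612,-317,219)),w2px(C,(572,-309,239)),w2px(C,(681,-331,215)))
a=pickle.load(open("w11.pkl","rb"))[1][120:200,195:310]
o=np.zeros((600,800,3),np.uint8)
A=cv2.resize(a,None,fx=4,fy=4,interpolation=cv2.INTER_CUBIC); o[:A.shape[0],:A.shape[1]]=A
B=cv2.resize(im[100:300,240:406],None,fx=2,fy=3,interpolation=cv2.INTER_CUBIC); 
o[:600,464:464+332]=B
t=cams.snapshot("top")[140:220,380:450]; T=cv2.resize(t,None,fx=3.5,fy=3.5,interpolation=cv2.INTER_CUBIC); o[320:600,:245]=T
cv2.imwrite("pics/c3.png",o)
E
```

```text
time_s: 30.38
ee_pos: [601.0, -337.7, 345.7]
orientation: [-0.439, -3.111, -0.003]
contact_force: [0.0, 0.3, 0.2]
finger_gap: 55.1
grasp_force: 0.0
time_s: 30.62
ee_pos: [597.8, -340.7, 347.2]
orientation: [-0.447, -3.109, 0.001]
contact_force: [0.1, 0.2, 0.5]
finger_gap: 55.1
grasp_force: 0.0
[ 597.77022483 -340.65506706  347.17894816] [351.42549246 195.72871947] [350.58687123 158.50620178] [354.86890008 256.58643073]
```

View pics/c3.png

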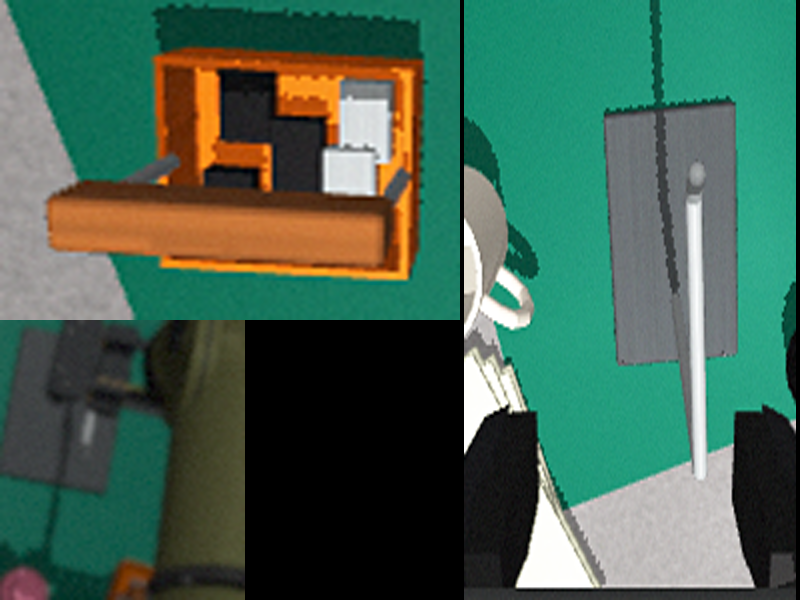

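Run:
```python
from h import *
import pickle
st,im=pickle.load(open("w11.pkl","rb")); C=cam("wrist",st)
a=(195,120,4,0,0); z=lambda px,o,h:[(*crop(p,*a),*q,h) for p,q in zip(px,o)]
rim=z([(156,57),(420,62),(410,278),(163,268)],[(-38,-45),(-38,45),(38,45),(38,-45)],45)
bar=z([(50,198),(388,212),(384,265),(50,249)],[(-8,-47),(-8,47),(8,47),(8,-47)],143)
g=(440,-400,-18)
print("rim",fit(C,rim,g));print("bar",fit(C,bar,g));print("all",fit(C,rim+bar,g))
st,im=pickle.load(open("w12.pkl","rb")); C=cam("wrist",st)
f=lambda x,y:(240+(x-464+.5)/2-.5,100+(y+.5)/3-.5)
for n,p,h in(("tip",(697,172),236),("armT",(693.5,215),215),("armM",(696,340),215),("armP",(699,474),215)):
    print(n,px2w(C,*f(*p),h).round(1))
```

```text
rim (np.float64(442.6), np.float64(-397.4), np.float64(-18.7), np.float64(0.74), array([0.5, 1.2, 0.4, 0.8]))
bar (np.float64(442.7), np.float64(-397.5), np.float64(-18.8), np.float64(0.68), array([1.1, 0.3, 1. , 0.7]))
all (np.float64(442.6), np.float64(-397.5), np.float64(-18.8), np.float64(0.71), array([0.5, 1.3, 0.3, 0.8, 1.1, 0.4, 1.1, 0.7]))
tip [ 572.7 -303.6  236. ]
armT [ 589.8 -307.6  215. ]
armM [ 632.5 -317.4  215. ]
armP [ 683.  -328.8  215. ]
```

```bash
python3 -c "
from h import *
print(r.state()['q'].round(2))"
python3 -m pendant '[{"tx":-0.03,"ty":-0.008,"tz":0,"wx":0,"wy":0,"wz":0,"grip":0.055},{"tx":-0.06,"ty":-0.016,"tz":0,"wx":0,"wy":0,"wz":0,"grip":0.055},{"tx":-0.1,"ty":-0.026,"tz":-0.01,"wx":0,"wy":0,"wz":0,"grip":0.055},{"tx":-0.1488,"ty":-0.038,"tz":-0.03,"wx":0,"wy":0,"wz":0,"grip":0.055}]'
```

```text
[ 0.66  0.72 -0.47  1.18  0.31  1.31  1.5 ]
time_s: 31.22
ee_pos: [449.4, -378.7, 317.5]
orientation: [0.445, 3.107, -0.002]
contact_force: [-0.2, -0.8, -0.0]
finger_gap: 55.1
grasp_force: 0.0
```

```bash
python3 -m pendant '[{"tx":0,"ty":0,"tz":-0.01,"wx":0,"wy":0,"wz":-92.6,"grip":0.055},{"tx":0,"ty":0,"tz":-0.03,"wx":0,"wy":0,"wz":-92.6,"grip":0.055},{"tx":0,"ty":0,"tz":-0.05,"wx":0,"wy":0,"wz":-92.6,"grip":0.055},{"tx":0,"ty":0,"tz":-0.07,"wx":0,"wy":0,"wz":-92.6,"grip":0.055},{"tx":0,"ty":0,"tz":-0.09,"wx":0,"wy":0,"wz":-92.6,"grip":0.055}]'
python3 -m pendant '[{"tx":0,"ty":0,"tz":-0.01,"wx":0,"wy":0,"wz":-39.6,"grip":0.055},{"tx":0,"ty":0,"tz":-0.03,"wx":0,"wy":0,"wz":-39.6,"grip":0.055},{"tx":0,"ty":0,"tz":-0.03,"wx":0,"wy":0,"wz":-39.6,"grip":0.055},{"tx":0,"ty":0,"tz":-0.03,"wx":0,"wy":0,"wz":-39.6,"grip":0.055},{"tx":0,"ty":0,"tz":-0.03,"wx":0,"wy":0,"wz":-39.6,"grip":0.055}]'
python3 -m pendant '[{"tx":0,"ty":0,"tz":0,"wx":0,"wy":0,"wz":0,"grip":0.055}]'
python3 - <<'E'
from h import *
import pickle
st=r.state(); im=cams.snapshot("wrist"); pickle.dump((st,im),open("w13.pkl","wb"))
R=Ro.from_rotvec(st["orientation"]).as_matrix(); print(st["ee_pos"],"tool y yaw",np.degrees(np.arctan2(R[1,1],R[0,1])))
cv2.imwrite("pics/w13.png",cv2.resize(im,None,fx=1.25,fy=1.25,interpolation=cv2.INTER_CUBIC))
E
```

```text
time_s: 31.85
ee_pos: [449.7, -378.5, 226.7]
orientation: [1.811, 2.566, -0.0]
contact_force: [0.8, 0.6, -0.1]
finger_gap: 54.9
grasp_force: 0.0
time_s: 32.48
ee_pos: [449.9, -378.4, 197.1]
orientation: [2.566, 1.811, -0.0]
contact_force: [0.1, 0.1, -0.1]
finger_gap: 55.2
grasp_force: 0.0
time_s: 32.6
ee_pos: [450.0, -378.4, 197.1]
orientation: [2.566, 1.813, 0.0]
contact_force: [0.2, -0.6, -0.4]
finger_gap: 54.8
grasp_force: 0.0
[ 449.97312058 -378.38753935  197.07367373] tool y yaw -19.51868954379901
```

View pics/w13.png

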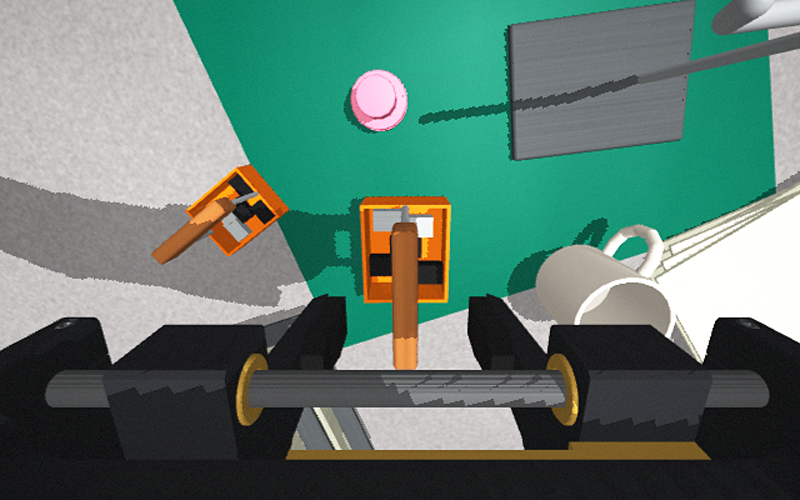

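The larger basket's bar is centred between the fingers at (404,295), with the smaller one well to the left at (238,210). I'm descending.

```bash
python3 -m pendant '[{"tx":-0.001,"ty":0,"tz":-0.03,"wx":0,"wy":0,"wz":0.7,"grip":0.055},{"tx":-0.001,"ty":0,"tz":-0.06,"wx":0,"wy":0,"wz":0.7,"grip":0.055},{"tx":-0.001,"ty":0,"tz":-0.084,"wx":0,"wy":0,"wz":0.7,"grip":0.055},{"tx":-0.001,"ty":0,"tz":-0.084,"wx":0,"wy":0,"wz":0.7,"grip":0.03},{"tx":-0.001,"ty":0,"tz":-0.084,"wx":0,"wy":0,"wz":0.7,"grip":0.01}]' 20
python3 -m pendant '[{"tx":0,"ty":0,"tz":0,"wx":0,"wy":0,"wz":0,"grip":0.01},{"tx":0,"ty":0,"tz":0,"wx":0,"wy":0,"wz":0,"grip":0.01},{"tx":0,"ty":0,"tz":0,"wx":0,"wy":0,"wz":0,"grip":0.01},{"tx":0,"ty":0,"tz":0,"wx":0,"wy":0,"wz":0,"grip":0.01}]' 40
```

```text
time_s: 33.28
ee_pos: [449.5, -378.8, 113.7]
orientation: [2.555, 1.825, 0.001]
contact_force: [0.3, -0.5, 0.5]
finger_gap: 37.7
grasp_force: 0.0
time_s: 33.78
ee_pos: [449.3, -378.4, 113.4]
orientation: [2.556, 1.826, 0.0]
contact_force: [-0.2, 1.7, 5.5]
finger_gap: 15.8
grasp_force: 40.0
```

```bash
python3 -m pendant '[{"tx":0,"ty":0,"tz":0.04,"wx":0,"wy":0,"wz":0,"grip":0.01},{"tx":0,"ty":0,"tz":0.09,"wx":0,"wy":0,"wz":0,"grip":0.01},{"tx":0,"ty":0,"tz":0.132,"wx":0,"wy":0,"wz":0,"grip":0.01},{"tx":0.02,"ty":0.04,"tz":0.132,"wx":0,"wy":0,"wz":3,"grip":0.01},{"tx":0.04,"ty":0.08,"tz":0.132,"wx":0,"wy":0,"wz":6.1,"grip":0.01}]'
python3 -m pendant '[{"tx":0.0196,"ty":0.03,"tz":0,"wx":0,"wy":0,"wz":0,"grip":0.01},{"tx":0.0196,"ty":0.03,"tz":0,"wx":0,"wy":0,"wz":0,"grip":0.01},{"tx":0.0196,"ty":0.03,"tz":0,"wx":0,"wy":0,"wz":0,"grip":0.01},{"tx":0.0196,"ty":0.03,"tz":0,"wx":0,"wy":0,"wz":0,"grip":0.01}]'
python3 - <<'E'
from h import *
import pickle
st=r.state(); im=cams.snapshot("wrist"); pickle.dump((st,im),open("w14.pkl","wb"))
s=cams.snapshot("scene"); cv2.imwrite("pics/s14.png",s)
R=Ro.from_rotvec(st["orientation"]).as_matrix(); print(st["ee_pos"],"tool y yaw",np.degrees(np.arctan2(R[1,1],R[0,1])),st["finger_gap"])
o=np.zeros((600,800,3),np.uint8)
o[:350,:560]=cv2.resize(im,(560,350),interpolation=cv2.INTER_CUBIC); A=cv2.resize(s[100:220,150:350],None,fx=2.08,fy=2.08,interpolation=cv2.INTER_CUBIC); o[351:351+A.shape[0],:A.shape[1]]=A
cv2.imwrite("pics/c4.png",o)
E
```

```text
time_s: 34.4
ee_pos: [489.3, -297.8, 245.1]
orientation: [2.455, 1.959, 0.001]
contact_force: [1.1, 0.1, -1.1]
finger_gap: 15.7
grasp_force: 40.0
time_s: 34.9
ee_pos: [507.6, -269.9, 244.6]
orientation: [2.458, 1.956, -0.002]
contact_force: [-0.2, -0.3, -1.1]
finger_gap: 15.5
grasp_force: 40.0
[ 507.64427749 -269.91121478  244.62004227] tool y yaw -12.981440628275045 15.454342613662437Traceback (most recent call last):
  File "<stdin>", line 7, in <module>
ValueError: could not broadcast input array from shape (250,416,3) into shape (249,416,3)
```

```bash
python3 -m pendant '[{"tx":0.01,"ty":-0.0023,"tz":0.005,"wx":0,"wy":0,"wz":0,"grip":0.01},{"tx":0.03,"ty":-0.0065,"tz":0.005,"wx":0,"wy":0,"wz":0,"grip":0.01},{"tx":0.05,"ty":-0.011,"tz":0.005,"wx":0,"wy":0,"wz":0,"grip":0.01},{"tx":0.07,"ty":-0.015,"tz":0.005,"wx":0,"wy":0,"wz":0,"grip":0.01}]'
python3 -m pendant '[{"tx":0.015,"ty":-0.0033,"tz":0,"wx":0,"wy":0,"wz":0,"grip":0.01},{"tx":0.03,"ty":-0.0066,"tz":0,"wx":0,"wy":0,"wz":0,"grip":0.01},{"tx":0.0375,"ty":-0.0078,"tz":0,"wx":0,"wy":0,"wz":0,"grip":0.01},{"tx":0.0375,"ty":-0.0078,"tz":0,"wx":0,"wy":0,"wz":0,"grip":0.01}]'
python3 - <<'E'
from h import *
import pickle
st=r.state(); im=cams.snapshot("wrist"); pickle.dump((st,im),open("w15.pkl","wb"))
s=cams.snapshot("scene"); print(st["ee_pos"],st["contact_force"])
S=cam("scene")
for p in((616,-293,219),(611.7,-312.5,219),(572.7,-303.6,239),(680,-328,215)): print(w2px(S,p).round(0))
o=np.zeros((600,800,3),np.uint8)
o[:300,:480]=cv2.resize(im,(480,300),interpolation=cv2.INTER_CUBIC); A=cv2.resize(s[100:200,170:330],(480,300),interpolation=cv2.INTER_CUBIC); o[300:,:480]=A
cv2.imwrite("pics/c5.png",o)
E
```

```text
time_s: 35.5
ee_pos: [580.0, -283.9, 250.2]
orientation: [2.455, 1.958, 0.001]
contact_force: [0.2, -0.2, -1.4]
finger_gap: 15.8
grasp_force: 40.0
time_s: 36.0
ee_pos: [616.6, -291.0, 249.7]
orientation: [2.455, 1.96, 0.0]
contact_force: [-0.5, 0.9, -2.1]
finger_gap: 15.5
grasp_force: 40.0
[ 616.64504488 -291.04181379  249.66611865] [-0.4691144   0.9036668  -2.10559827]
[241. 152.]
[239. 149.]
[251. 140.]
[216. 156.]
```

```bash
python3 -m pendant '[{"tx":-0.0004,"ty":-0.0016,"tz":-0.01,"wx":0,"wy":0,"wz":0,"grip":0.01},{"tx":-0.0004,"ty":-0.0016,"tz":-0.02,"wx":0,"wy":0,"wz":0,"grip":0.01},{"tx":-0.0004,"ty":-0.0016,"tz":-0.029,"wx":0,"wy":0,"wz":0,"grip":0.01},{"tx":-0.0004,"ty":-0.0016,"tz":-0.029,"wx":0,"wy":0,"wz":0,"grip":0.01}]'
python3 -m pendant '[{"tx":0,"ty":0,"tz":-0.002,"wx":0,"wy":0,"wz":0,"grip":0.01},{"tx":0,"ty":0,"tz":-0.002,"wx":0,"wy":0,"wz":0,"grip":0.01}]'
```

```text
time_s: 36.6
ee_pos: [615.1, -292.3, 219.5]
orientation: [-2.454, -1.958, 0.002]
contact_force: [-0.3, -0.9, -1.0]
finger_gap: 15.6
grasp_force: 40.0
time_s: 36.85
ee_pos: [616.0, -292.7, 219.0]
orientation: [2.455, 1.959, 0.0]
contact_force: [-0.0, 0.4, -1.2]
finger_gap: 15.9
grasp_force: 40.0
```

```bash
python3 -m pendant '[{"tx":0,"ty":0,"tz":-0.001,"wx":0,"wy":0,"wz":0,"grip":0.01},{"tx":0,"ty":0,"tz":-0.002,"wx":0,"wy":0,"wz":0,"grip":0.01},{"tx":0,"ty":0,"tz":-0.002,"wx":0,"wy":0,"wz":0,"grip":0.01}]'
python3 - <<'E'
from h import *
st=r.state(); im=cams.snapshot("wrist"); s=cams.snapshot("scene"); print(st["ee_pos"],st["contact_force"])
o=np.zeros((600,800,3),np.uint8)
o[:300,:480]=cv2.resize(im,(480,300),interpolation=cv2.INTER_CUBIC); o[300:,:480]=cv2.resize(s[100:200,170:330],(480,300),interpolation=cv2.INTER_CUBIC)
cv2.imwrite("pics/c6.png",o)
E
```

```text
time_s: 37.22
ee_pos: [616.0, -292.8, 217.3]
orientation: [2.455, 1.959, 0.001]
contact_force: [-0.5, 0.2, 1.5]
finger_gap: 15.6
grasp_force: 40.0
[ 616.00962934 -292.77043691  217.32628397] [-0.46871661  0.24523402  1.5496952 ]
```

Force moved from −1.2 N to +1.5 N at bar height 219 mm, so the bar is resting on the arm. I'm releasing it gently.

```bash
python3 -m pendant '[{"tx":0,"ty":0,"tz":0.0005,"wx":0,"wy":0,"wz":0,"grip":0.02},{"tx":0,"ty":0,"tz":0.0005,"wx":0,"wy":0,"wz":0,"grip":0.03},{"tx":0,"ty":0,"tz":0.0005,"wx":0,"wy":0,"wz":0,"grip":0.036},{"tx":0,"ty":0,"tz":0.0005,"wx":0,"wy":0,"wz":0,"grip":0.036}]' 10
python3 -m pendant '[{"tx":0,"ty":0,"tz":0.01,"wx":0,"wy":0,"wz":0,"grip":0.036},{"tx":0,"ty":0,"tz":0.04,"wx":0,"wy":0,"wz":0,"grip":0.036},{"tx":0,"ty":0,"tz":0.08,"wx":0,"wy":0,"wz":0,"grip":0.036},{"tx":-0.05,"ty":0.02,"tz":0.1,"wx":0,"wy":0,"wz":10,"grip":0.036},{"tx":-0.1,"ty":0.05,"tz":0.12,"wx":0,"wy":0,"wz":20,"grip":0.036}]'
python3 -m pendant '[{"tx":-0.06,"ty":0.25,"tz":0.03,"wx":0,"wy":0,"wz":60,"grip":0.036},{"tx":-0.06,"ty":0.25,"tz":0.03,"wx":0,"wy":0,"wz":60,"grip":0.036},{"tx":-0.06,"ty":0.25,"tz":0.03,"wx":0,"wy":0,"wz":60,"grip":0.036},{"tx":-0.06,"ty":0.25,"tz":0.03,"wx":0,"wy":0,"wz":60,"grip":0.036},{"tx":-0.06,"ty":0.25,"tz":0.03,"wx":0,"wy":0,"wz":60,"grip":0.036}]'
python3 - <<'E'
from h import *
st=r.state(); im=cams.snapshot("wrist"); s=cams.snapshot("scene"); print(st["ee_pos"])
o=np.zeros((600,800,3),np.uint8)
o[:200,480:800]=cv2.resize(im,(320,200),interpolation=cv2.INTER_AREA); o[:300,:480]=cv2.resize(s[100:220,150:342],(480,300),interpolation=cv2.INTER_CUBIC)
o[300:,:450]=cv2.resize(s[200:400,230:530],(450,300),interpolation=cv2.INTER_CUBIC)
t=cams.snapshot("top"); o[300:,452:800]=cv2.resize(t[110:275,185:376+0],(348,300),interpolation=cv2.INTER_CUBIC)
cv2.imwrite("pics/c7.png",o)
E
```

```text
time_s: 37.83
ee_pos: [615.8, -292.7, 217.2]
orientation: [2.456, 1.959, 0.0]
contact_force: [-0.2, -0.7, 0.5]
finger_gap: 36.1
grasp_force: 0.0
time_s: 38.45
ee_pos: [514.9, -243.2, 338.7]
orientation: [2.072, 2.359, -0.0]
contact_force: [0.8, 0.4, 0.2]
finger_gap: 36.5
grasp_force: 0.0
time_s: 39.08
ee_pos: [455.1, 12.2, 369.1]
orientation: [0.767, 3.044, 0.003]
contact_force: [-0.5, -0.0, -0.2]
finger_gap: 36.0
grasp_force: 0.0
[455.13862239  12.15331893 369.114113  ]
```

View pics/c7.png

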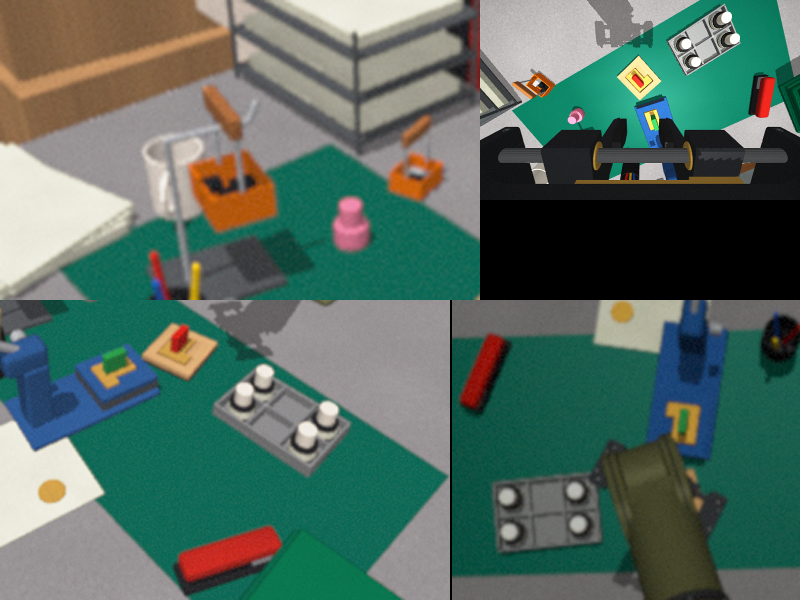

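All is in place: both dies are seated, four jars stand upright in the caddy's corner cells, and the larger basket hangs on the hook. I'll let it settle briefly and hand in.

```bash
python3 -m pendant '[{"tx":0,"ty":0,"tz":0,"wx":0,"wy":0,"wz":0,"grip":0.036},{"tx":0,"ty":0,"tz":0,"wx":0,"wy":0,"wz":0,"grip":0.036},{"tx":0,"ty":0,"tz":0,"wx":0,"wy":0,"wz":0,"grip":0.036},{"tx":0,"ty":0,"tz":0,"wx":0,"wy":0,"wz":0,"grip":0.036},{"tx":0,"ty":0,"tz":0,"wx":0,"wy":0,"wz":0,"grip":0.036}]'
python3 -c "
from cell import hand_in
print(hand_in())"
```

```text
time_s: 39.85
ee_pos: [455.8, 7.2, 367.2]
orientation: [-0.79, -3.041, -0.0]
contact_force: [-0.2, 0.0, 1.0]
finger_gap: 36.4
grasp_force: 0.0
the job is handed in; nothing more can be done
None
```

I handed the job in at about 40 s: the red die is in the tray, the green die is in the press, the four jars I found are upright in the caddy, and the larger basket hangs on the hook; the last pictures show all of this, with the basket's level judged by eye, and `hand_in` returned no verdict.

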